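# Push four power injectors into the rack's bottom bay with a straightedge

## Task

Take the straightedge by its sloping blue grip and with it push the four black power injectors together, in one row, in under the patch panel until all four sit square against the rack's low tie rail; keep them flat on the bench and do not touch them with the gripper. Then draw the straightedge back out and leave it standing flat on the bench in front of the rack, clear of it. Leave everything else where it is.

Things in the scene. Friction and masses are not known exactly. Their poses are not given: they have to be found in the camera images.
- rack: desktop open-frame rack, fixed: dark steel, 482 mm wide (y), 260 deep (x), 155 high. Origin on the bench, middle of its front plane; x points into the rack, away from the robot; z up. Side frames at |y| = 225 to 241 mm. Between them the bottom bay is open from the bench up to the black patch panel, which spans the front at heights 101 to 145 mm, x = -3 to +42 mm (wire bar behind it to 59 mm)
- rack_rail (a point): middle of the front face of the rack's low steel tie rail, at bench level: 100 mm inside the rack's front plane. The rail runs the whole width between the side frames, 30 mm high, 8 mm thick; axes as the rack
- injector1: one of four alike small power injectors: black box 84 (own x) x 42 (own y) x 30 mm high, about 0.14 kg, loose on the bench, two grey sockets on its front (-x) end. Origin at the centre of its underside, z up
- injector2: one of four alike small power injectors: black box 84 (own x) x 42 (own y) x 30 mm high, about 0.14 kg, loose on the bench, two grey sockets on its front (-x) end. Origin at the centre of its underside, z up
- injector3: one of four alike small power injectors: black box 84 (own x) x 42 (own y) x 30 mm high, about 0.14 kg, loose on the bench, two grey sockets on its front (-x) end. Origin at the centre of its underside, z up
- injector4: one of four alike small power injectors: black box 84 (own x) x 42 (own y) x 30 mm high, about 0.14 kg, loose on the bench, two grey sockets on its front (-x) end. Origin at the centre of its underside, z up
- straightedge_grip (a point): point to grasp: middle of the straightedge's blue grip plate (10 mm thick, 120 mm long along y, 80 mm up its slope), which rises from the base and leans back towards own -x at 30 degrees from vertical. This point is 55 mm up the slope (25 mm below the upper edge), 55.6 mm above the underside, 57.5 mm behind the working face. Axes as the base: x out of the working face, z up (not tilted)
- straightedge_nose (a point): middle of the straightedge's straight working face (200 mm long along y, 18 mm high, looking to own +x), at its lower edge; axes as the base
- straightedge: the straightedge, loose, about 0.40 kg: aluminium base 200 mm long (y), 80 mm deep (x), 8 mm thick, with a raised front rail 14 mm deep and 18 mm high, stands flat on the bench; blue sloping grip plate above, top 80 mm over the bench. Origin on the underside, mid-length, 45 mm behind the working face
- phone: bystander: black desk phone 175 x 165 mm, 90 mm high at most, origin under its middle
- adapter: bystander: grey power brick 95 x 55 x 34 mm inside the rack's bay at one side, origin under its middle
- junction_box: bystander: white box 75 x 55 x 42 mm inside the rack's bay at the other side, origin under its middle
- tester: bystander: yellow handheld tester 150 x 70 x 31 mm, origin under its middle
- screwdriver: bystander: red screwdriver 190 mm long, origin under its middle
- mug: bystander: white mug, 80 mm across, 90 mm high, origin under its middle

How it is judged:
By the outcome, as a careful person would: the job done as asked, in the order asked, and still so for the second after the job is handed in, with the robot touching nothing.
It also fails if it takes over 45 s, if anything falls off the work surface, if the arm or the gripper's body presses on something with over 40 N, if the wrist force passes 120 N, or if a joint passes its speed limit or range.

## Robot

A 6-joint arm with a two-finger parallel gripper is mounted at the origin on the work surface. World frame = base frame: x ahead of the robot, y to its left, z up, the work surface at z = 0. Lengths are in m, angles in rad, forces in N, time in s.
With the tool pointing down it reaches from about 0.325 to 0.775 m from the base axis. Payload 5.5 kg.
Tool frame: the origin (TCP) lies at the very end of the fingers, on their centre line; the grasp point (between the pads) lies 19 mm behind it; z points along the fingers, x is the direction in which the jaws open and shut, and the axes are right-handed (so a half turn about z gives the same grasp; the last joint's range is limited). The gripper opens to 85 mm and grips with 20 to 120 N. Pads are 22 mm wide; open, the fingers measure 114 mm over their backs; the gripper's body (76 mm by 85 mm) begins 54 mm behind the grasp point. The pads swing forward as they close: fully open they stand 13 mm farther back than shut.
Start: joints at [-1.304, 0.091, 1.231, -0, 1.82, -0.057], TCP at [0.191, -0.569, 0.231] pointing down, gripper open.
Joint ranges: [-2.87, 2.87], [-0.86, 2.18], [0.17, 2.46], [-1.51, 4.65], [0.06, 2.69], [-2.65, 2.65]. Speed limits (rad/s): [2.57, 2.57, 3.01, 3.14, 3.14, 3.14].

## Interface

Orientations are given as a unit quaternion [x, y, z, w].
In Python, from bench import get_obs, get_image, close_job, search_frame, trace gives the robot as it stands.
- The arm moves only by the shell command python3 -m creep 'ROWS' [FORCE]. ROWS is JSON, a list of rows, each a list of 5 numbers: the shift along the tool's x, y, z in mm, then the turn about the tool's z in rad, then the finger opening in mm, from 0 to 85.4. A call has 1 to 10 rows; each row shifts and turns the commanded pose from where the row before left it, along the tool's axes as they then stand; what a row does not reach is not made up. A row lasts 1/8 s, in which the tool goes at most 62.5 mm and 10.7 degrees, less where a joint would pass 70% of its speed; a pose out of reach is approached as far as the arm can. A call is refused whole if a number of a shift passes 62.5 or a number of a turn 0.188, either way. A call with a gripper value outside its range is refused whole. The fingers move at their own pace and stop on an object; FORCE is the grip in N (left out, the last holds). Time passes only in rows, so rows that do not move let the fingers close. It gives the time, the measured TCP pose, the force and the opening at its end, in the units of the state.
- get_obs(): the state, without advancing time (a new reading comes with each control period).
- get_image(name): name is "scene" or "top" or "wrist"; returns a dict with "color" (480x640x3 uint8, blue, green, red), "depth" (480x640 float32, m along the optical axis (not along the pixel's ray), 0 where there is no reading), "fovy" (degrees; the focal length in pixels is half the picture's height over the tangent of half this angle, whatever the lens; pixels are square), "cx", "cy" (the principal point, pixels), "R" (3x3) and "t" (3): a world point X has camera coordinates R X + t. Camera axes: x right, y down, z forward; pixel columns grow to the right and rows downward; lengths in m; the calibration is good to about 2 mm. A picture is of the moment at which its call begins.
- close_job(): hands the job in, once; it reports no verdict.
Trained networks look in a picture, given as the dict that the camera call returned (one of the last four; its "shot" number tells which), for a name from the list of things; names that differ only in an ending like _2 or _b are one class to them, and where a whole thing is asked for, a point or a joint stands for the part that bears it (a point fixed in the world has none). Each returns a list of dicts, best first, with "p" (0 to 1); they miss things now and then, are a little off and sometimes report something else, mostly with a low value. They report only what shows in the picture. A call takes as long as a camera call.
- search_frame(picture, query): "centre" ([x, y, z] in m, in world coordinates, good to about 4 mm: the middle of the surface that is visible of it).
- trace(picture, query): "region" (480x640 bool, what is visible of it).
The state is a dict: "t": time; "joint_positions": joint angles; "qd": joint speeds; "joint_efforts": joint torques, N m; "eef_pos": TCP position; "orientation": TCP orientation; "force": force on the tool from outside, world axes, zero at the start; "wrist_torque": the same for the moment, N m; "opening": finger opening in m.
Only numpy, scipy, OpenCV 4.12 (cv2) and the standard library are available. Lean on these libraries where they do the work, as an engineer would, in place of code of your own. Each camera call takes 0.05 s, during which the arm holds its last target.

## Working session

There is one attempt and no reset: what is moved stays moved. The work goes in short steps, Python scripts to look and compute and a shell command to move; the robot and the scene stay as the last step left them, time stands still between calls to the robot, and variables do not carry over. Pictures are saved under pics/ and viewed, and the job is handed in when it is done.

```bash
ls; mkdir -p pics; cat > h.py <<'E'
import numpy as np, cv2
from bench import *
def f(im): return 240/np.tan(np.radians(im["fovy"])/2)
def proj(im,X):
    c=np.asarray(im["R"])@np.asarray(X,float)+np.asarray(im["t"]); k=f(im)
    return np.array([im["cx"]+k*c[0]/c[2], im["cy"]+k*c[1]/c[2]])
def cloud(im):
    k=f(im); d=im["depth"]; v,u=np.mgrid[0:480,0:640]
    c=np.stack([(u-im["cx"])*d/k,(v-im["cy"])*d/k,d],-1)
    return (c-np.asarray(im["t"]))@np.asarray(im["R"])
E
python3 - <<'E'
from h import *
o=get_obs(); print({k:np.round(v,3).tolist() for k,v in o.items()})
for n in ["scene","top","wrist"]:
    im=get_image(n); cv2.imwrite(f"pics/{n}0.png",im["color"]); print(n,im["fovy"],np.round(im["R"],3).tolist(),np.round(im["t"],3))
    if n!="wrist":
        for q in ["rack","injector1","straightedge","straightedge_grip","straightedge_nose","rack_rail","phone","adapter","junction_box","tester","screwdriver","mug"]:
            for r in search_frame(im,q)[:5]: print(q,round(r["p"],2),np.round(r["centre"],3))
E
```

```text
pics
{'t': 0.0, 'joint_positions': [-1.304, 0.092, 1.232, 0.0, 1.82, -0.057], 'qd': [-0.0, -0.001, 0.0, -0.001, 0.0, -0.001], 'joint_efforts': [-0.0, -45.873, -41.802, -0.0, 0.012, 0.0], 'eef_pos': [0.191, -0.569, 0.23], 'orientation': [0.812, -0.584, -0.001, -0.001], 'force': [-0.611, -0.487, 0.493], 'wrist_torque': [0.059, -0.003, 0.008], 'opening': 0.085}
scene 43.75696613670005 [[0.881, 0.472, 0.013], [0.43, -0.79, -0.437], [-0.196, 0.391, -0.9]] [-0.532 -0.229  1.747]
rack 0.66 [ 0.701 -0.079  0.143]
injector1 0.72 [ 0.588 -0.079  0.029]
injector1 0.72 [ 0.599 -0.03   0.031]
injector1 0.56 [ 0.594 -0.13   0.03 ]
injector1 0.55 [0.598 0.029 0.031]
straightedge 0.64 [ 0.436 -0.352  0.017]
straightedge_grip 0.61 [ 0.441 -0.355  0.013]
straightedge_grip 0.52 [0.573 0.362 0.023]
straightedge_nose 0.71 [ 0.442 -0.355  0.017]
rack_rail 0.55 [ 0.704 -0.08   0.139]
phone 0.93 [0.43  0.331 0.046]
adapter 0.87 [0.719 0.127 0.032]
adapter 0.46 [ 0.588 -0.078  0.028]
junction_box 0.93 [ 0.702 -0.228  0.04 ]
tester 0.69 [0.651 0.4   0.034]
tester 0.43 [0.434 0.33  0.045]
screwdriver 0.53 [0.5
[... 420 characters left out ...]
3]
straightedge_grip 0.69 [ 0.435 -0.338  0.013]
straightedge_nose 0.84 [ 0.435 -0.341  0.011]
rack_rail 0.96 [ 0.698 -0.053  0.141]
phone 0.8 [0.423 0.329 0.046]
phone 0.73 [ 0.697 -0.052  0.142]
phone 0.49 [ 0.431 -0.344  0.011]
adapter 0.56 [0.653 0.134 0.034]
adapter 0.47 [ 0.432 -0.342  0.014]
tester 0.72 [0.645 0.405 0.032]
tester 0.26 [ 0.435 -0.339  0.014]
screwdriver 0.9 [0.572 0.361 0.019]
screwdriver 0.73 [ 0.437 -0.34   0.015]
screwdriver 0.17 [ 0.617 -0.022  0.026]
mug 0.64 [ 0.602 -0.436  0.038]
mug 0.46 [ 0.615 -0.076  0.028]
mug 0.33 [ 0.696 -0.053  0.144]
wrist 63.89106242865877 [[0.317, -0.948, -0.0], [-0.914, -0.306, 0.265], [-0.252, -0.084, -0.964]] [-0.6   -0.035  0.378]
```

View pics/scene0.png

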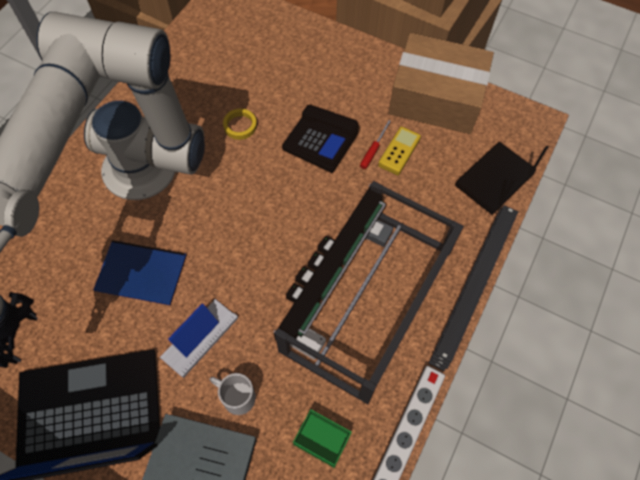

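View pics/top0.png

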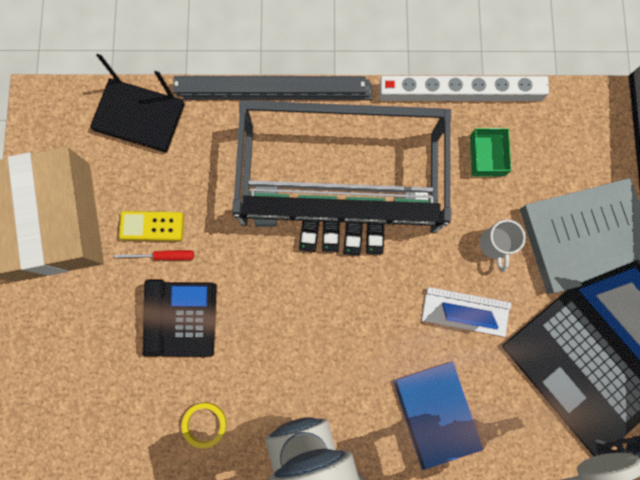

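View pics/wrist0.png

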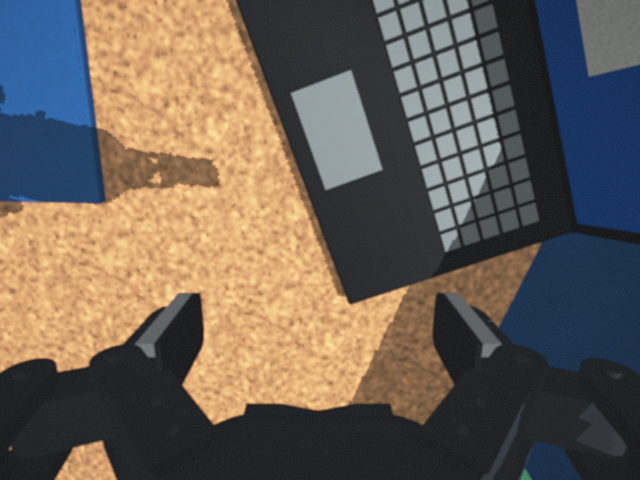

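The top view shows the straightedge at about (467,312), rail up and turned about -9°. The four injectors are at (308..376,237) in front of the panel, which spans row ~210. I'll measure poses from depth next.

```bash
cat > m.py <<'E'
from h import *
im=get_image("top"); P=cloud(im)
z=P[...,2]; print("z bench",np.median(z[330:400,240:380]))
def rect(m,nm):
    q=P[m][:,:2].astype(np.float32)
    (c,s,a)=cv2.minAreaRect(q*1000); print(nm,len(q),"c",np.round(c,1),"size",np.round(s,1),"ang",round(a,2), "zmed",round(float(np.median(P[m][:,2])),4))
def reg(x0,x1,y0,y1,z0,z1): return (P[...,0]>x0)&(P[...,0]<x1)&(P[...,1]>y0)&(P[...,1]<y1)&(z>z0)&(z<z1)
np.save("/tmp/P.npy",P)
# panel
m=reg(.58,.8,-.35,.25,.138,.152); rect(m,"panel")
# front edge of panel: per y-bin min x
ys=np.arange(-.24,.13,.01); fx=[]
for y in ys:
    k=m&(abs(P[...,1]-y)<.005); fx.append(P[k][:,0].min() if k.any() else np.nan)
fx=np.array(fx); g=~np.isnan(fx); p=np.polyfit(ys[g],fx[g],1); print("front x=",p, "yawdeg",-np.degrees(np.arctan(p[0])),np.round(np.std(fx[g]-np.polyval(p,ys[g])),4))
# injectors
for i,r in enumerate(search_frame(im,"injector1")[:4]):
    c=r["centre"]; mm=(abs(P[...,0]-c[0])<.06)&(abs(P[...,1]-c[1])<.026)&(z>.022)&(z<.036); rect(mm,f"inj {np.round(c,3)}")
for q in ["straightedge","adapter","junction_box"]:
    t=trace(im,q)
    if t:
        t=t[0]; rg=t["region"]; print(q,t["p"],rg.sum()); 
        if q=="straightedge":
            rect(rg,"all"); rect(rg&(z>.012)&(z<.024),"rail"); rect(rg&(z>.03),"plate"); rect(rg&(z>.068),"platetop")
m=reg(.3,.55,-.5,-.2,.004,.1); rect(m,"SE by region"); rect(m&(z>.013)&(z<.022),"rail"); rect(m&(z>.068)&(P[...,0]<.46),"ptop")
big=cv2.resize(im["color"][180:340,220:540],None,fx=2.5,fy=2.5,interpolation=cv2.INTER_CUBIC); cv2.imwrite("pics/crop1.png",big)
E
python3 m.py
```

```text
z bench -0.0008212411460025828
panel 4491 c [716.7 -46.9] size [483.  174.8] ang 88.61 zmed 0.1426
front x= [0.03977575 0.63775639] yawdeg -2.2777816446062262 0.0005
inj [ 0.613 -0.078  0.028] 540 c [612.4 -78.6] size [42.  78.3] ang 85.19 zmed 0.0294
inj [ 0.613 -0.132  0.029] 518 c [ 611.8 -132.4] size [42.  71.7] ang 89.28 zmed 0.0295
inj [0.62  0.029 0.028] 516 c [619.2  28.2] size [41.9 72.3] ang 82.61 zmed 0.0293
straightedge 0.88 2850
all 2850 c [ 436.7 -221.7] size [112.3 468.2] ang 0.27 zmed 0.0129
rail 646 c [ 438.  -348.6] size [200.6  79.6] ang 79.97 zmed 0.0172
plate 764 c [ 416.5 -197.3] size [ 58.3 421.3] ang 2.16 zmed 0.0638
platetop 337 c [ 406.5 -194.8] size [ 38.4 415.7] ang 2.16 zmed 0.0756
adapter 0.67 185
junction_box 0.53 44
SE by region 4350 c [ 425.1 -350.4] size [299.3 249.7] ang 89.95 zmed 0.0146
rail 1445 c [ 396.8 -373.2] size [253.9 192.2] ang 89.84 zmed 0.0171
ptop 327 c [ 412.6 -343.4] size [120.2  17.1] ang 79.21 zmed 0.0754
```

View pics/crop1.png

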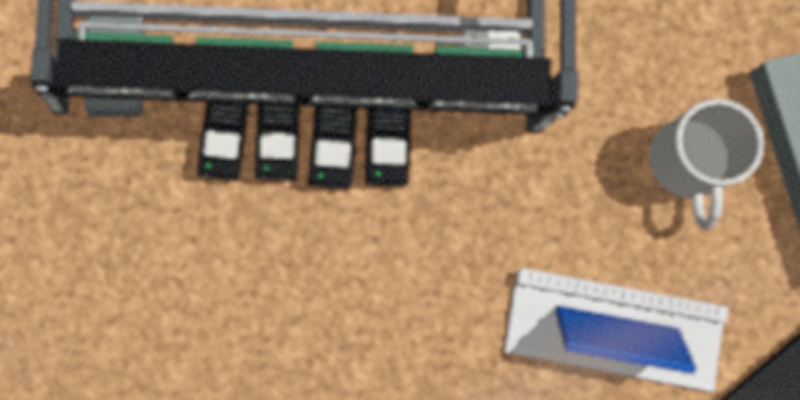

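```bash
python3 -m creep '[[-18,-35,0,0,85],[-18,-35,0,0,85],[-18,-35,0,0,85],[-18,-35,0,0,85],[-18,-35,0,0,85],[-18,-35,0,0,85],[-18,-35,0,0,85],[-18,-35,0,0,85]]' 30; python3 -m creep '[[0,0,0,-0.178,85],[0,0,0,-0.178,85],[0,0,0,-0.178,85],[0,0,0,-0.178,85],[0,0,0,-0.178,85],[0,0,0,-0.178,85]]'
cat > m2.py <<'E'
from h import *
o=get_obs(); q=o["orientation"]; print("t",o["t"],"tcp",np.round(o["eef_pos"],4),"hd",round(np.degrees(np.arctan2(2*q[0]*q[1],q[0]**2-q[1]**2)),2),"q",np.round(q,3),"F",np.round(o["force"],1),"open",round(o["opening"],4),"j",np.round(o["joint_positions"],2))
E
python3 m2.py
python3 - <<'E'
from h import *
P=np.load("/tmp/P.npy"); z=P[...,2]
m=(z>.135)&(z<.165)&(P[...,0]>.58)&(P[...,0]<1)&(abs(P[...,1]+.05)<.3)
(c,s,a)=cv2.minAreaRect((P[m][:,:2]*1000).astype(np.float32)); print("rack top",np.round(c,1),np.round(s,1),round(a,2))
im=get_image("wrist"); cv2.imwrite("pics/w1.png",im["color"]); P=cloud(im); z=P[...,2]
X=P[(z>.004)&(z<.1)&(abs(P[...,0]-.435)<.08)&(abs(P[...,1]+.345)<.13)]
for lo,hi in [(.005,.1),(.014,.022),(.03,.1),(.068,.09)]:
    k=X[(X[:,2]>lo)&(X[:,2]<hi)]
    if len(k)>20:
        (c,s,a)=cv2.minAreaRect((k[:,:2]*1000).astype(np.float32)); print(lo,len(k),np.round(c,1),np.round(s,1),round(a,2))
E
```

```text
t: 2.6
eef_pos: [0.4113, -0.3422, 0.2314]
orientation: [0.812, -0.584, 0.0, 0.0]
force: [0.1, -0.3, 0.9]
opening: 0.0848
t: 3.35
eef_pos: [0.4105, -0.3432, 0.2314]
orientation: [0.996, -0.086, 0.0, 0.0]
force: [-0.4, 0.1, -0.2]
opening: 0.0851
t 3.35 tcp [ 0.4105 -0.3432  0.2314] hd -9.92 q [ 0.996 -0.086  0.     0.   ] F [-0.4  0.1 -0.2] open 0.0851 j [-0.76 -0.08  1.41 -0.    1.82 -0.59]
rack top [767.6 -50.2] [483.1 268.4] 87.6
0.005 18755 [ 420.9 -364.6] [240.1 104.7] 79.1
0.014 4723 [ 421.3 -364.7] [240.1 104. ] 79.1
0.03 5774 [ 422.1 -344.4] [119.4  37.2] 79.46
0.068 2658 [ 411.4 -342.3] [119.4  15.3] 79.57
```

View pics/w1.png

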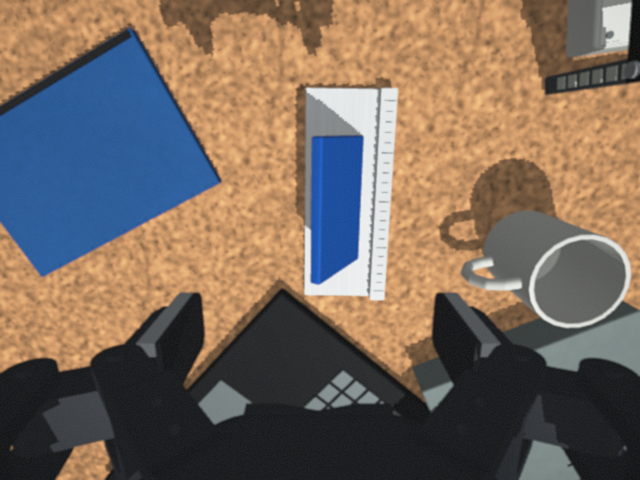

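```bash
python3 -m creep '[[1.5,0,40,0.010,85],[0,0,40,0,85],[0,0,40,0,85],[0,0,30,0,85],[0,0,12,0,85],[0,0,0,0,60]]' 30; python3 -m creep '[[0,0,0,0,40],[0,0,0,0,30],[0,0,0,0,24]]'; python3 m2.py; python3 - <<'E'
from h import *
for n in ["wrist","scene"]:
    im=get_image(n); cv2.imwrite(f"pics/{n}2.png",im["color"])
    np.savez(f"/tmp/{n}2.npz",P=cloud(im))
E
```

```text
t: 4.15
eef_pos: [0.4118, -0.3434, 0.0691]
orientation: [0.995, -0.095, -0.0, -0.0]
force: [0.7, -0.1, -0.1]
opening: 0.0692
t: 4.53
eef_pos: [0.4124, -0.3438, 0.0702]
orientation: [0.996, -0.094, 0.001, 0.0]
force: [-0.1, -0.1, -0.9]
opening: 0.0237
t 4.525 tcp [ 0.4124 -0.3438  0.0702] hd -10.84 q [ 0.996 -0.094  0.001  0.   ] F [-0.1 -0.1 -0.9] open 0.0237 j [-0.76 -0.05  1.66  0.    1.53 -0.57]
```

View pics/wrist2.png

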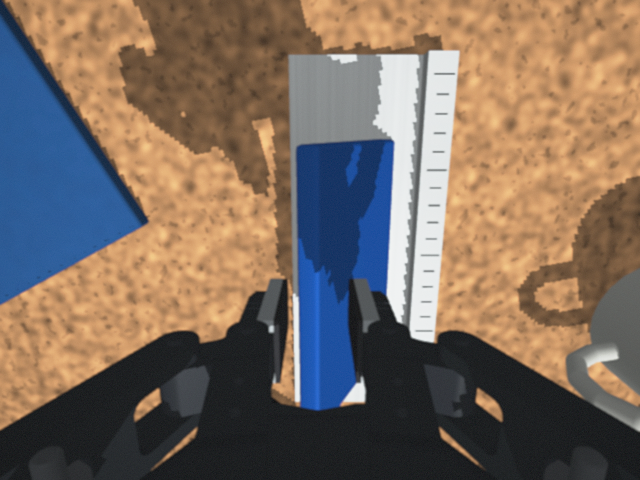

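View pics/scene2.png

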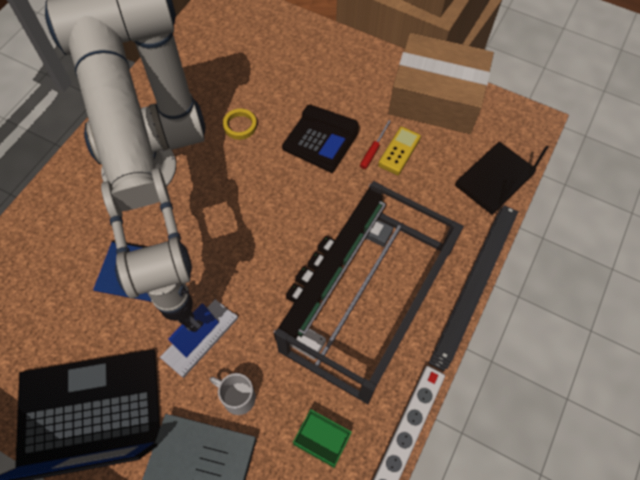

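```bash
python3 - <<'E'
from h import *
P=np.load("/tmp/wrist2.npz")["P"]; o=get_obs(); tcp=np.array(o["eef_pos"]); h=np.radians(-10.84)
d=P-tcp; x=d[...,0]*np.cos(h)+d[...,1]*np.sin(h); y=d[...,0]*np.sin(h)-d[...,1]*np.cos(h); z=d[...,2]
g=(P[...,2]>.085)&(abs(d[...,0])<.15)&(abs(d[...,1])<.15)&(abs(d[...,2])<.2)
for a in range(0,110,8):
    k=g&(z>a/1000)&(z<=(a+8)/1000)
    if k.sum()>5: print(a,k.sum(),"x",np.round(np.percentile(x[k]*1000,[1,99]),1),"y",np.round(np.percentile(y[k]*1000,[1,99]),1))
P=np.load("/tmp/scene2.npz")["P"]; d=P-tcp; x=d[...,0]*np.cos(h)+d[...,1]*np.sin(h); y=d[...,0]*np.sin(h)-d[...,1]*np.cos(h); z=d[...,2]
g=(np.hypot(x,y)<.09)&(z>.015)&(z<.25)
print("scene")
for a in range(0,250,16):
    k=g&(z>a/1000)&(z<=(a+16)/1000)
    if k.sum()>3: print(a,k.sum(),"x",np.round(np.percentile(x[k]*1000,[1,99]),1),"y",np.round(np.percentile(y[k]*1000,[1,99]),1))
E
```

```text
8 86 x [-25.4  24.9] y [-11.   10.4]
16 926 x [-25.8  24.7] y [-11.   10.5]
24 1031 x [-25.7  24.8] y [-11.   10.4]
32 1589 x [-19.  18.] y [-11.3  11. ]
40 2116 x [-39.2  37.9] y [-13.4   7.7]
48 5680 x [-45.7  44.6] y [-13.4  10.2]
56 9028 x [-48.6  47.6] y [-12.2  12. ]
64 7966 x [-52.9  52. ] y [-17.1  12.2]
72 14764 x [-56.6  55.5] y [-17.2   9.1]
80 15370 x [-58.3  57.8] y [-17.3  -1. ]
88 11128 x [-53.8  53.5] y [-19.7  -7.8]
96 4110 x [-19.9  19. ] y [-20.4 -17.9]
scene
16 6 x [-9.9 23.5] y [ 6.4 21.2]
32 6 x [22.3 29.1] y [-13.1  12.4]
48 34 x [25.3 52.6] y [-0.1 14.6]
64 19 x [19.5 59.9] y [ 7.5 16.8]
80 47 x [23.  68.9] y [-16.5  16.2]
96 98 x [24.8 69.8] y [-12.1  18.3]
112 33 x [36.5 46. ] y [-15.2  10.2]
128 70 x [ 1.8 43.3] y [-27.7  36.5]
144 98 x [ 4.1 42.3] y [-32.9  36.9]
160 129 x [ 6.6 42.6] y [-27.7  36.7]
176 20 x [19.3 43.1] y [-30.5  35.1]
192 121 x [-1.6 44.3] y [-34.8  38.7]
208 143 x [-5.3 44.1] y [-33.6  37.8]
224 93 x [ 1.9 43.1] y [-29.  37.]
240 66 x [ 1.3 50.9] y [-25.1  36.7]
```

Pads straddle the plate near its middle (wrist rows 280–380). The cloud shows the gripper knuckles reach ±57 mm at panel height. A vertical gripper holding the plate would therefore reach the panel about 12 mm before the injectors seat. My plan is to do the gripped push first, then finish from behind with the jaws turned. I'll close now.

```bash
python3 -m creep '[[0,0,4,0,24],[0,0,0,0,14],[0,0,0,0,10],[0,0,0,0,10]]' 25; python3 m2.py; python3 - <<'E'
from h import *
im=get_image("wrist"); cv2.imwrite("pics/w3.png",im["color"]); im=get_image("top"); P=cloud(im); np.save("/tmp/P.npy",P); z=P[...,2]
# injectors extents from top (z 22..36)
m=(z>.02)&(z<.038)&(P[...,0]>.54)&(P[...,0]<.66)&(P[...,1]<.06)&(P[...,1]>-.18)
n,l,s,c=cv2.connectedComponentsWithStats(m.astype(np.uint8))
for i in range(1,n):
    if s[i,4]>100:
        q=P[l==i]; (cc,ss,a)=cv2.minAreaRect((q[:,:2]*1000).astype(np.float32)); print(s[i,4],np.round(cc,1),np.round(ss,1),round(a,1),"x",np.round(np.percentile(q[:,0]*1000,[1,99])),"y",np.round(np.percentile(q[:,1]*1000,[1,99])))
E
```

```text
t: 5.12
eef_pos: [0.4123, -0.3435, 0.0654]
orientation: [0.996, -0.094, 0.0, 0.0]
force: [0.7, -0.8, 0.5]
opening: 0.0154
t 5.125 tcp [ 0.4123 -0.3435  0.0654] hd -10.82 q [ 0.996 -0.094  0.     0.   ] F [ 0.7 -0.8  0.5] open 0.0154 j [-0.76 -0.05  1.67  0.    1.52 -0.57]
517 [619.2  28.3] [42.  73.2] 82.5 x [584. 654.] y [ 6. 52.]
503 [617.3 -24.2] [41.1 71.4] 89.5 x [582. 652.] y [-45.  -4.]
554 [612.9 -78.7] [42.  79.2] 84.8 x [574. 650.] y [-100.  -56.]
521 [ 612.6 -132.4] [41.9 72.2] 88.6 x [577. 647.] y [-153. -111.]
```

View pics/w3.png

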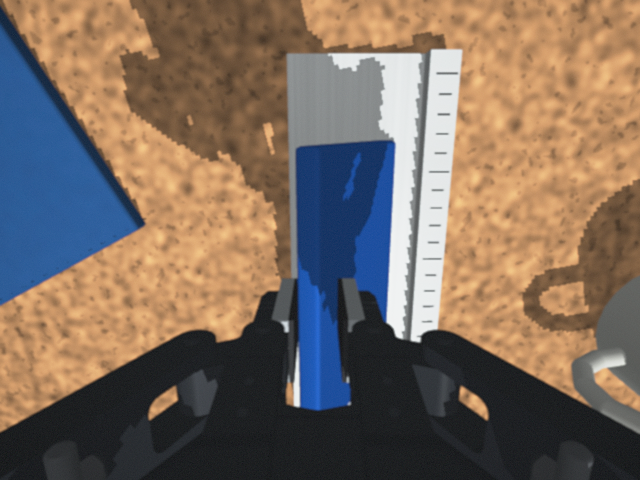

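Grip holds at 15.4 mm opening, plate between the pads (cols 295–345). I'll turn it to the rack's heading and drag it across in front of the injectors.

```bash
python3 -m creep '[[0,-5,0,-0.036,10],[0,-15,0,-0.036,10],[0,-22,0,-0.036,10],[0,-25,0,-0.037,10],[0,-25,0,0,10],[0,-25,0,0,10]]'; python3 m2.py;  python3 -m creep '[[5,-25,0,0,10],[7,-25,0,0,10],[8,-25,0,0,10],[8,-25,0,0,10],[8,-25,0,0,10],[8,-25,0,0,10],[2,-15,0,0,10],[0,0,0,0,10]]'; python3 m2.py
cat > m3.py <<'E'
from h import *
import sys
im=get_image("top"); cv2.imwrite(f"pics/{sys.argv[1]}.png",cv2.resize(im["color"][160:360,240:480],None,fx=3,fy=3,interpolation=cv2.INTER_CUBIC)); P=cloud(im); z=P[...,2]
# face line of SE: front edge of rail from z 12-24 points
o=get_obs(); t=np.array(o["eef_pos"])
m=(z>.012)&(z<.023)&(P[...,0]>.3)&(abs(P[...,1]-t[1])<.13)&(P[...,0]<t[0]+.075)&(P[...,0]>t[0]+.03)
q=P[m]; (cc,ss,a)=cv2.minAreaRect((q[:,:2]*1000).astype(np.float32)); print("rail",len(q),np.round(cc,1),np.round(ss,1),round(a,2))
m=(z>.02)&(z<.038)&(P[...,0]>t[0]+.075)&(P[...,0]<.7)&(P[...,1]<.07)&(P[...,1]>-.18)
n,l,s,c=cv2.connectedComponentsWithStats(m.astype(np.uint8))
for i in range(1,n):
    if s[i,4]>60:
        q=P[l==i]; (cc,ss,a)=cv2.minAreaRect((q[:,:2]*1000).astype(np.float32)); print(s[i,4],np.round(cc,1),np.round(ss,1),round(a,1),"x",np.round(np.percentile(q[:,0]*1000,[1,99])),"y",np.round(np.percentile(q[:,1]*1000,[1,99])))
E
python3 m3.py t4
```

```text
t: 5.98
eef_pos: [0.4219, -0.2252, 0.0655]
orientation: [1.0, -0.021, 0.0, 0.0]
force: [0.3, -2.6, 1.8]
opening: 0.0153
t 5.975 tcp [ 0.4219 -0.2252  0.0655] hd -2.41 q [ 1.    -0.021  0.     0.   ] F [ 0.3 -2.6  1.8] open 0.0153 j [-0.56 -0.21  1.81 -0.    1.54 -0.52]
t: 6.98
eef_pos: [0.4749, -0.0624, 0.0653]
orientation: [1.0, -0.02, -0.0, -0.001]
force: [0.1, 1.0, 2.4]
opening: 0.0151
t 6.975 tcp [ 0.4749 -0.0624  0.0653] hd -2.35 q [ 1.    -0.02  -0.    -0.001] F [0.1 1.  2.4] open 0.0151 j [-0.2  -0.21  1.81  0.    1.54 -0.16]
rail 86 [525.1  -2.3] [74.7 33.7] 89.91
520 [619.   28.3] [42.1 72.5] 82.2 x [583. 654.] y [ 6. 52.]
474 [617.3 -24.1] [41.  71.4] 89.5 x [584. 652.] y [-45.  -4.]
522 [614.  -78.9] [42.4 77.4] 85.1 x [576. 650.] y [-100.  -56.]
521 [ 612.2 -132.5] [42.9 72.3] 86.8 x [577. 647.] y [-153. -112.]
```

View pics/t4.png

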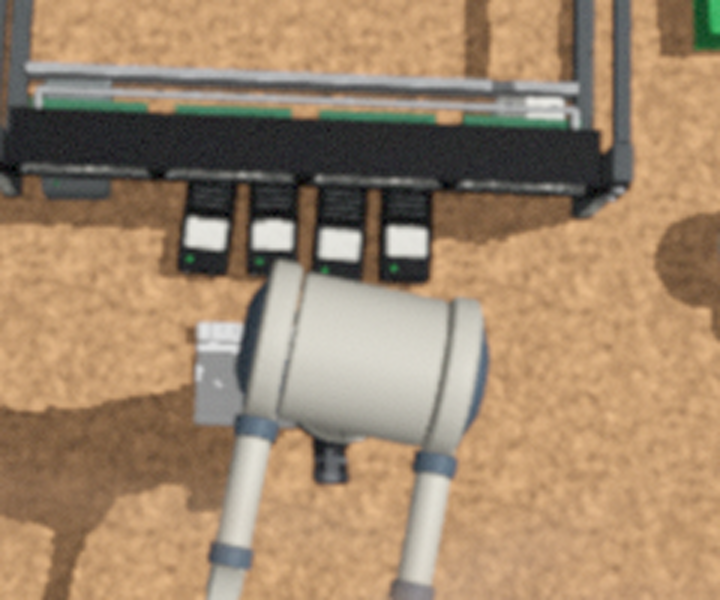

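```bash
cat > m4.py <<'E'
from h import *
import sys
im=get_image("wrist"); cv2.imwrite(f"pics/{sys.argv[1]}w.png",im["color"]); P=cloud(im); z=P[...,2]; o=get_obs(); t=np.array(o["eef_pos"])
m=(z>.013)&(z<.022)&(P[...,1]>t[1]+.02)&(P[...,1]<t[1]+.13)&(P[...,0]>t[0]+.035)&(P[...,0]<t[0]+.08)
q=P[m]; 
b=np.arange(t[1]+.025,q[:,1].max()-.003,.004); fx=np.array([q[abs(q[:,1]-y)<.002][:,0].max() if (abs(q[:,1]-y)<.002).any() else np.nan for y in b]); g=~np.isnan(fx)
g&=abs(fx-np.nanmedian(fx))<.01
p=np.polyfit(b[g],fx[g],1); print("wrist: face yaw",round(-np.degrees(np.arctan(p[0])),2),"x at tcp y+.05",round(np.polyval(p,t[1]+.05)*1000,1),"left end y",round(np.percentile(q[:,1],99.7)*1000,1),"res",np.std(fx[g]-np.polyval(p,b[g])).round(4),g.sum())
im=get_image("scene"); S=im["color"]
def crop(name,x0,x1,y0,y1,s): cv2.imwrite(f"pics/{name}.png",cv2.resize(S[y0:y1,x0:x1],None,fx=s,fy=s,interpolation=cv2.INTER_CUBIC))
crop(sys.argv[1]+"s",180,440,160,350,3)
E
python3 m4.py a5; cd pics; echo
```

```text
wrist: face yaw -2.17 x at tcp y+.05 541.4 left end y 35.7 res 0.0001 18
```

View pics/a5w.png

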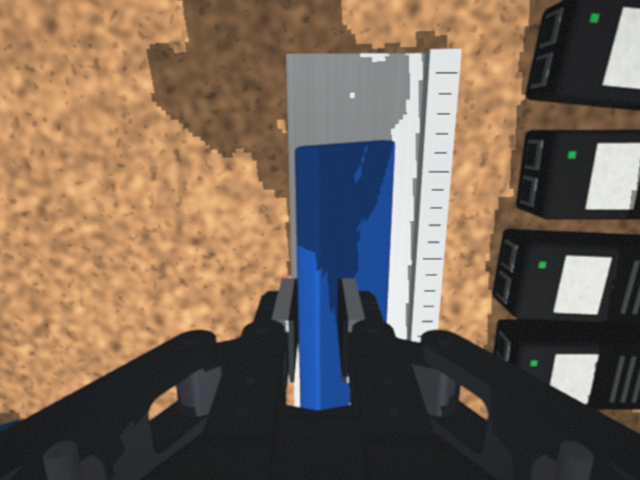

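View pics/a5s.png

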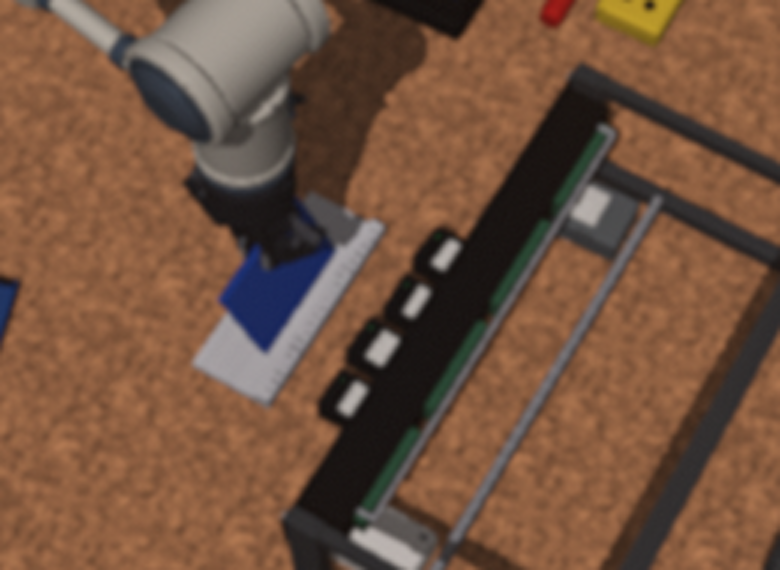

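Both views agree: the straightedge is parallel to the panel (-2.2°), with its left end at y=36 against an injector edge at 51. I'll shift 15 mm left, then push.

```bash
python3 -m creep '[[3,-8,0,0,10],[6,-7,0,0,10],[8,0,0,0,10],[6,0,0,0,10],[4,0,0,0,10],[4,0,0,0,10],[4,0,0,0,10]]'; python3 m2.py; python3 m4.py a6
```

```text
t: 8.0
eef_pos: [0.5107, -0.0502, 0.0657]
orientation: [1.0, -0.022, -0.001, -0.0]
force: [-6.8, -0.3, 8.9]
opening: 0.0147
t 8.0 tcp [ 0.5107 -0.0502  0.0657] hd -2.51 q [ 1.    -0.022 -0.001 -0.   ] F [-6.8 -0.3  8.9] open 0.0147 j [-0.16 -0.11  1.72  0.    1.53 -0.12]
wrist: face yaw -1.93 x at tcp y+.05 583.5 left end y 52.3 res 0.0029 20
```

View pics/a6w.png

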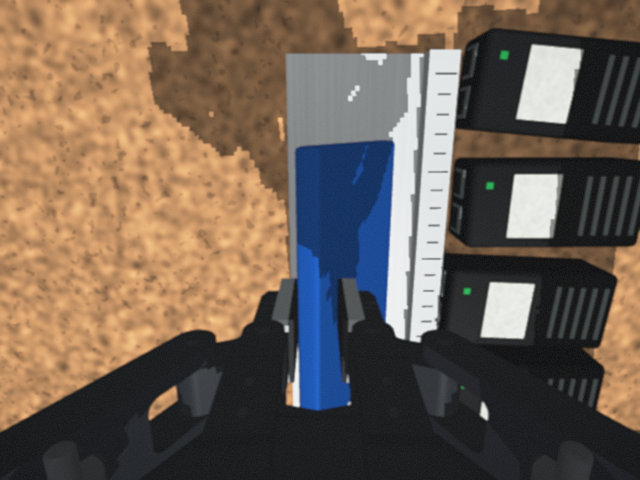

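View pics/a6s.png

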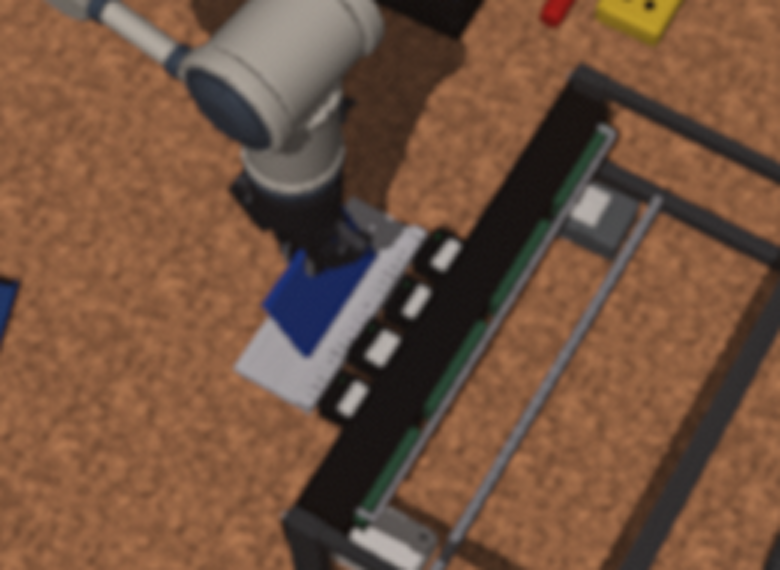

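```bash
python3 -m creep '[[5,0,0,0,10],[5,0,0,0,10],[5,0,0,0,10],[5,0,0,0,10],[5,0,0,0,10],[5,0,0,0,10]]'; python3 m2.py; python3 m4.py a7
```

```text
t: 8.85
eef_pos: [0.5398, -0.0515, 0.0661]
orientation: [1.0, -0.022, -0.002, -0.0]
force: [-11.9, 0.1, 12.6]
opening: 0.015
t 8.85 tcp [ 0.5398 -0.0515  0.0661] hd -2.51 q [ 1.    -0.022 -0.002 -0.   ] F [-11.9   0.1  12.6] open 0.015 j [-0.16 -0.03  1.65  0.    1.53 -0.11]
wrist: face yaw -2.59 x at tcp y+.05 605.9 left end y 51.5 res 0.0006 19
```

View pics/a7w.png

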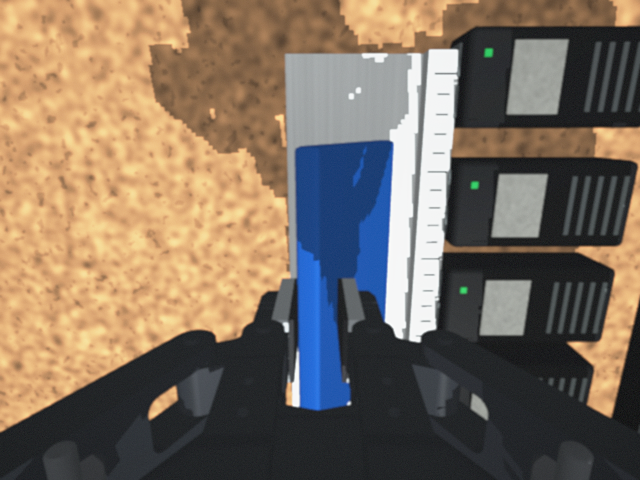

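View pics/a7s.png

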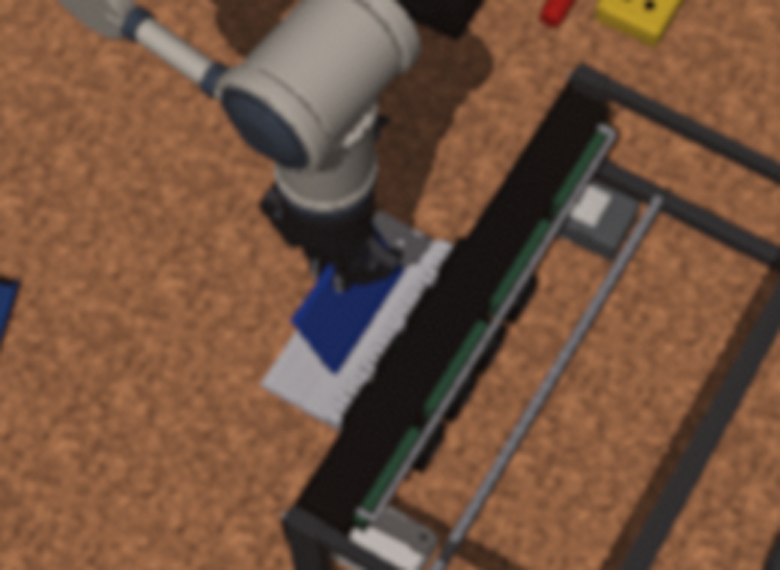

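All four are flush on the face and square (wrist right side, fronts near cols 440–465). The force is steady at 12 N. I'll push up to the knuckle limit.

```bash
python3 -m creep '[[5,0,0,0,10],[5,0,0,0,10],[5,0,0,0,10],[5,0,0,0,10],[4,0,0,0,10],[4,0,0,0,10],[2,0,0,0,10],[0,0,0,0,10]]'; python3 m2.py; python3 m4.py a8; python3 - <<'E'
from h import *
im=get_image("wrist"); P=cloud(im); z=P[...,2]; o=get_obs(); t=np.array(o["eef_pos"]); h=np.radians(-2.5)
d=P-t; x=d[...,0]*np.cos(h)+d[...,1]*np.sin(h); y=d[...,0]*np.sin(h)-d[...,1]*np.cos(h); zz=d[...,2]
u=np.arange(640)[None]+0*P[...,0]
# gripper knuckle near side vs panel
for a in range(30,100,6):
    k=(zz>a/1e3)&(zz<=(a+6)/1e3)&(abs(x)<.09)&(abs(y)<.025); kp=(zz>a/1e3)&(zz<=(a+6)/1e3)&(x>.03)&(x<.12)&(y<-.035)&(y>-.15)
    print(a, "grip x",np.round(np.percentile(x[k]*1000,[.5,99.5]),1) if k.sum()>5 else None,"panel x min",np.round(np.percentile(x[kp]*1000,1),1) if kp.sum()>5 else None)
E
```

```text
t: 9.95
eef_pos: [0.5699, -0.0528, 0.0661]
orientation: [1.0, -0.022, -0.002, -0.0]
force: [-9.0, -0.1, 10.4]
opening: 0.0149
t 9.95 tcp [ 0.5699 -0.0528  0.0661] hd -2.5 q [ 1.    -0.022 -0.002 -0.   ] F [-9.  -0.1 10.4] open 0.0149 j [-0.15  0.05  1.57  0.    1.53 -0.11]
wrist: face yaw -2.49 x at tcp y+.05 636.1 left end y 50.4 res 0.0004 19
30 grip x [-14.8  67.4] panel x min 65.9
36 grip x [-24.6  67.4] panel x min 65.5
42 grip x [-37.4  67.3] panel x min 64.4
48 grip x [-41.7  67.2] panel x min 63.6
54 grip x [-44.5  67.2] panel x min 63.4
60 grip x [-48.4  67.5] panel x min 63.8
66 grip x [-51.8  67.4] panel x min 65.2
72 grip x [-55.4  67.1] panel x min None
78 grip x [-58.7  58.3] panel x min None
84 grip x [-57.2  56.8] panel x min None
90 grip x [-53.2  52.6] panel x min None
96 grip x [-19.6  18.9] panel x min None
```

View pics/a8w.png

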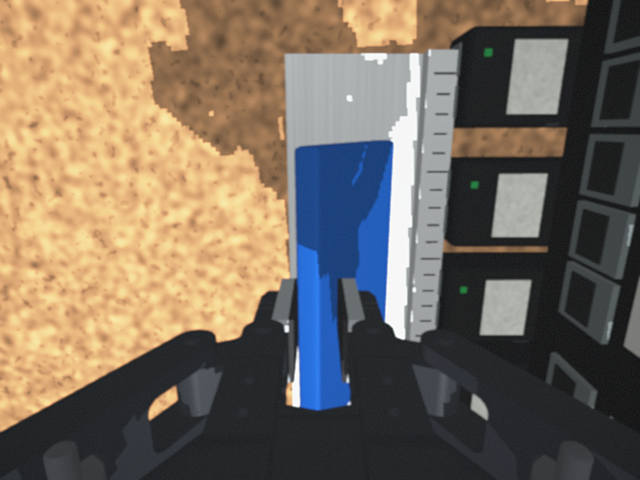

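View pics/a8s.png

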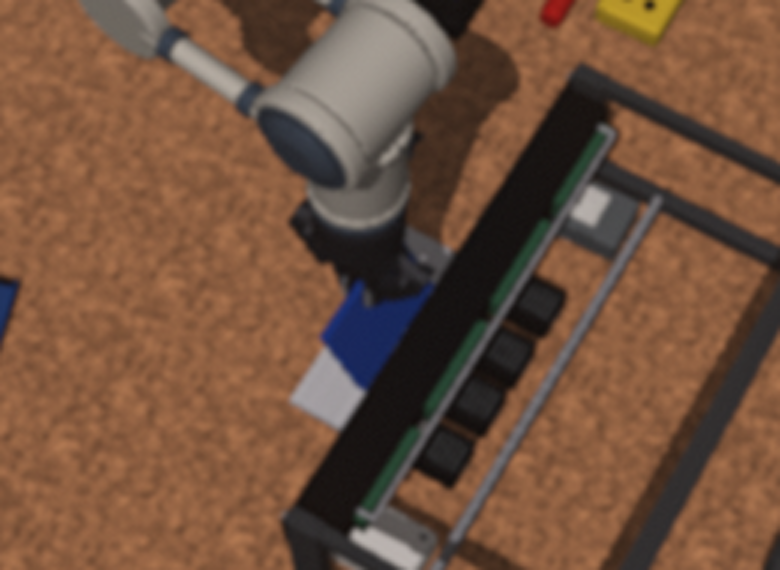

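Gripper-to-panel clearance is now about 9 mm, and the nose is about 22 mm short of its final position. The scene view shows all four boxes in a row, short of the rail. I'll release with a small opening and lift straight up.

```bash
python3 -m creep '[[0,0,0,0,20],[0,0,0,0,26],[0,0,5,0,26]]' | head -0; python3 m2.py; python3 -m creep '[[0,0,-15,0,26],[0,0,-30,0,26],[0,0,-40,0,26],[0,0,-40,0,26]]';  python3 m2.py; python3 m4.py a9; python3 - <<'E'
from h import *
im=get_image("scene"); P=cloud(im); z=P[...,2]
h=np.radians(-2.35); ox,oy=.6397,-.0449
xr=(P[...,0]-ox)*np.cos(h)+(P[...,1]-oy)*np.sin(h); yr=-(P[...,0]-ox)*np.sin(h)+(P[...,1]-oy)*np.cos(h)
m=(z>.018)&(z<.04)&(xr>.05)&(xr<.15)&(abs(yr)<.15)
for y in np.arange(-.14,.15,.02):
    k=m&(abs(yr-y)<.008)
    print(round(y,2),k.sum(),[int(v) for v in np.histogram(xr[k]*1000,bins=np.arange(50,131,5))[0]])
E
```

```text
t 10.475 tcp [ 0.5712 -0.0533  0.0599] hd -2.52 q [ 1.    -0.022  0.    -0.   ] F [ 0.2  0.2 -0.9] open 0.026 j [-0.15  0.05  1.57  0.    1.51 -0.11]
t: 10.98
eef_pos: [0.5709, -0.0534, 0.1875]
orientation: [1.0, -0.022, 0.001, 0.0]
force: [0.8, 0.2, 0.3]
opening: 0.0256
t 10.975 tcp [ 0.5709 -0.0534  0.1875] hd -2.52 q [ 1.    -0.022  0.001  0.   ] F [0.8 0.2 0.3] open 0.0256 j [-0.15  0.01  1.39  0.    1.74 -0.11]
wrist: face yaw -2.45 x at tcp y+.05 635.4 left end y 49.4 res 0.0002 18
-0.14 25 [0, 0, 0, 0, 0, 0, 0, 0, 0, 0, 0, 13, 12, 0, 0, 0]
-0.12 24 [0, 0, 0, 0, 0, 0, 0, 0, 0, 0, 0, 11, 13, 0, 0, 0]
-0.1 111 [11, 11, 14, 13, 13, 13, 13, 0, 0, 0, 0, 14, 9, 0, 0, 0]
-0.08 104 [10, 12, 14, 11, 13, 10, 12, 0, 0, 0, 0, 11, 11, 0, 0, 0]
-0.06 44 [5, 2, 4, 5, 3, 3, 0, 0, 0, 0, 1, 10, 11, 0, 0, 0]
-0.04 98 [9, 13, 9, 12, 11, 12, 12, 0, 0, 0, 0, 13, 7, 0, 0, 0]
-0.02 95 [9, 9, 11, 11, 11, 11, 11, 0, 0, 0, 1, 9, 12, 0, 0, 0]
0.0 75 [9, 7, 8, 8, 10, 7, 6, 0, 0, 0, 1, 10, 9, 0, 0, 0]
0.02 99 [8, 15, 11, 10, 13, 10, 11, 0, 0, 0, 2, 10, 9, 0, 0, 0]
0.04 59 [7, 3, 6, 7, 6, 7, 3, 0, 0, 0, 2, 9, 9, 0, 0, 0]
0.06 92 [11, 13, 9, 12, 9, 10, 7, 0, 0, 0, 1, 10, 10, 0, 0, 0]
0.08 89 [8, 10, 8, 12, 12, 8, 13, 0, 0, 0, 1, 10, 7, 0, 0, 0]
0.1 42 [3, 4, 1, 4, 4, 3, 3, 0, 0, 0, 1, 10, 9, 0, 0, 0]
0.12 20 [0, 0, 0, 0, 0, 0, 0, 0, 0, 0, 2, 10, 8, 0, 0, 0]
0.14 14 [0, 0, 0, 0, 0, 0, 0, 0, 0, 0, 0, 9, 5, 0, 0, 0]Exception ignored on flushing sys.stdout:
BrokenPipeError: [Errno 32] Broken pipe
```

View pics/a9w.png

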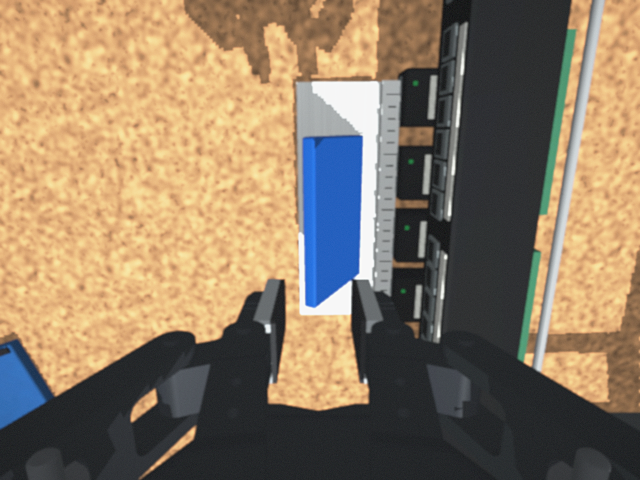

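The scene depth shows injector ends 20 mm from the rail, all equal. The wrist view shows the straightedge standing square with its blue plate intact. Next I'll turn the jaws across, sit behind the plate with the palm just over it to stop tipping, and finish the push.

```bash
python3 -m creep '[[0,0,0,-0.175,26],[0,0,0,-0.175,26],[0,0,0,-0.175,26],[0,0,0,-0.175,26],[0,0,0,-0.175,26],[0,0,0,-0.175,26],[0,0,0,-0.175,26],[0,0,0,-0.175,26],[0,0,0,-0.172,26]]'; python3 -m creep '[[2,-19,0,0,26],[3,-20,0,0,26],[0,0,20,0,26],[0,0,40,0,26],[0,0,40,0,26],[0,0,40,0,26],[0,0,10,0,26],[0,0,0,0,26]]'; python3 m2.py; python3 m4.py b1
```

```text
t: 12.25
eef_pos: [0.5704, -0.0533, 0.1842]
orientation: [0.72, 0.694, -0.0, -0.001]
force: [-0.3, 1.1, 0.8]
opening: 0.0261
t: 13.25
eef_pos: [0.5317, -0.0467, 0.0344]
orientation: [0.722, 0.692, -0.001, -0.001]
force: [-0.3, -0.5, 0.5]
opening: 0.0257
t 13.25 tcp [ 0.5317 -0.0467  0.0344] hd 87.55 q [ 0.722  0.692 -0.001 -0.001] F [-0.3 -0.5  0.5] open 0.0257 j [-0.15 -0.03  1.71  0.    1.47 -1.68]
  return np.nanmean(a, axis, out=out, keepdims=keepdims)
Traceback (most recent call last):
  File "m4.py", line 8, in <module>
    p=np.polyfit(b[g],fx[g],1); print("wrist: face yaw",round(-np.degrees(np.arctan(p[0])),2),"x at tcp y+.05",round(np.polyval(p,t[1]+.05)*1000,1),"left end y",round(np.percentile(q[:,1],99.7)*1000,1),"res",np.std(fx[g]-np.polyval(p,b[g])).round(4),g.sum())
TypeError: expected non-empty vector for x
```

View pics/b1w.png

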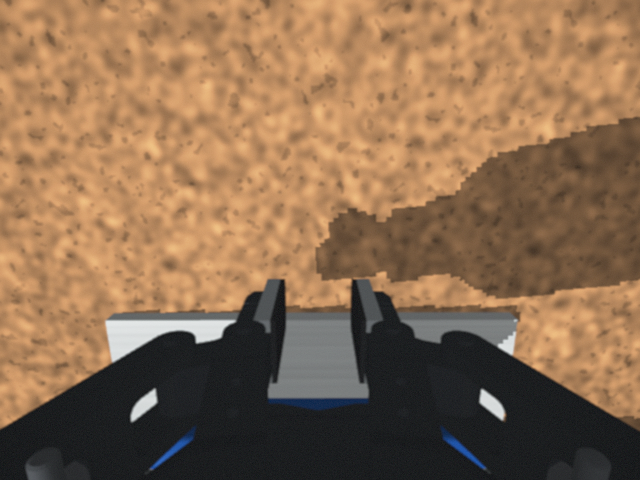

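Centred behind the straightedge: its rear edge lies at rows 316–320, cols 107–517, level with the jaws. I'll come down slowly and feel for the plate top.

```bash
python3 -m creep '[[0,0,10,0,26],[0,0,8,0,26],[0,0,4,0,26],[0,0,0,0,26]]'; python3 -m creep '[[0,0,1,0,26],[0,0,1,0,26]]';python3 -m creep '[[0,0,1,0,26],[0,0,0,0,26]]'
```

```text
t: 13.8
eef_pos: [0.5318, -0.0467, 0.0129]
orientation: [0.722, 0.692, -0.0, -0.0]
force: [0.2, -0.6, 0.3]
opening: 0.026
t: 14.05
eef_pos: [0.5323, -0.0468, 0.0115]
orientation: [0.722, 0.692, 0.0, 0.0]
force: [-0.4, 0.1, -0.5]
opening: 0.0258
t: 14.3
eef_pos: [0.532, -0.0468, 0.0102]
orientation: [0.722, 0.692, -0.0, -0.0]
force: [-0.6, -0.4, -0.6]
opening: 0.0259
```

```bash
python3 -m creep '[[0,0,1,0,26],[0,0,0,0,26]]'; python3 -m creep '[[0,0,1,0,26],[0,0,0,0,26]]';python3 -m creep '[[0,0,1,0,26],[0,0,0,0,26]]'
```

```text
t: 14.55
eef_pos: [0.532, -0.0467, 0.0092]
orientation: [0.722, 0.692, -0.0, -0.0]
force: [-0.4, -0.6, 0.2]
opening: 0.0261
t: 14.8
eef_pos: [0.532, -0.0467, 0.0082]
orientation: [0.722, 0.692, -0.0, -0.0]
force: [0.4, -0.5, 0.1]
opening: 0.0255
t: 15.05
eef_pos: [0.532, -0.0467, 0.0071]
orientation: [0.722, 0.692, -0.0, -0.0]
force: [0.8, 0.2, -0.5]
opening: 0.0263
```

```bash
python3 -m creep '[[0,0,1,0,26],[0,0,0,0,26]]'; python3 -m creep '[[0,0,1,0,26],[0,0,0,0,26]]';python3 -m creep '[[0,0,1,0,26],[0,0,0,0,26]]'
```

```text
t: 15.3
eef_pos: [0.532, -0.0467, 0.0061]
orientation: [0.722, 0.692, -0.0, -0.0]
force: [-0.3, -0.3, -0.0]
opening: 0.026
t: 15.55
eef_pos: [0.532, -0.0467, 0.0052]
orientation: [0.722, 0.692, -0.0, -0.0]
force: [-0.6, 0.2, -0.7]
opening: 0.0262
t: 15.8
eef_pos: [0.532, -0.0468, 0.0041]
orientation: [0.722, 0.692, -0.0, -0.0]
force: [-0.4, 0.5, 0.8]
opening: 0.0258
```

```bash
python3 -m creep '[[0,4,1.5,0,26],[0,4,0,0,26],[0,2,0,0,26],[0,2,0,0,26],[0,2,0,0,26]]'; python3 m2.py; python3 - <<'E'
from h import *
im=get_image("wrist"); cv2.imwrite("pics/b2w.png",im["color"])
E
```

```text
t: 16.42
eef_pos: [0.5449, -0.0472, 0.0025]
orientation: [0.722, 0.692, -0.001, -0.001]
force: [-7.3, 0.5, 2.4]
opening: 0.0261
t 16.425 tcp [ 0.5449 -0.0472  0.0025] hd 87.55 q [ 0.722  0.692 -0.001 -0.001] F [-7.3  0.5  2.4] open 0.0261 j [-0.15  0.03  1.7  -0.    1.41 -1.68]
```

View pics/b2w.png

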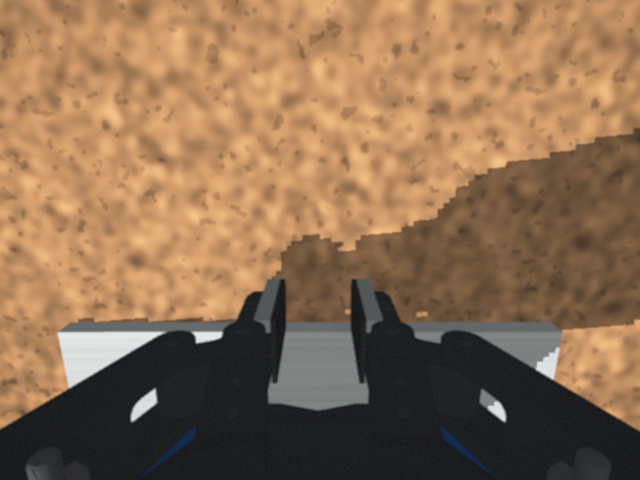

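The base still lies flat and level (rear edge at row 325 from cols 58–560), with 7 N pushing. I'll carry on in 2 mm rows, watching the force.

```bash
python3 -m creep '[[0,2,0,0,26],[0,2,0,0,26],[0,2,0,0,26],[0,2,0,0,26],[0,2,0,0,26],[0,2,0,0,26]]'; python3 -m creep '[[0,2,0,0,26],[0,1,0,0,26]]'; python3 -m creep '[[0,1,0,0,26],[0,1,0,0,26]]'; python3 m2.py
```

```text
t: 17.23
eef_pos: [0.5568, -0.0478, 0.0024]
orientation: [0.722, 0.692, -0.001, -0.001]
force: [-5.8, -0.5, 3.2]
opening: 0.0261
t: 17.48
eef_pos: [0.5598, -0.0479, 0.0024]
orientation: [0.722, 0.692, -0.001, -0.001]
force: [-5.9, 0.4, 2.9]
opening: 0.0259
t: 17.73
eef_pos: [0.5618, -0.048, 0.0024]
orientation: [0.722, 0.692, -0.001, -0.001]
force: [-6.3, 0.3, 2.8]
opening: 0.0258
t 17.725 tcp [ 0.5618 -0.048   0.0024] hd 87.55 q [ 0.722  0.692 -0.001 -0.001] F [-6.3  0.3  2.8] open 0.0258 j [-0.15  0.08  1.66 -0.    1.41 -1.67]
```

```bash
python3 -m creep '[[0,1,0,0,26],[0,0.5,0,0,26]]'; python3 -m creep '[[0,1,0,0,26],[0,0.5,0,0,26]]';cat > m5.py <<'E'
from h import *
import sys
im=get_image("scene"); S=im["color"]; cv2.imwrite(f"pics/{sys.argv[1]}s.png",cv2.resize(S[160:350,240:440],None,fx=4,fy=3.1,interpolation=cv2.INTER_CUBIC) if 0 else cv2.resize(S[180:340,250:440],None,fx=3.7,fy=3.7,interpolation=cv2.INTER_CUBIC))
P=cloud(im); z=P[...,2]
h=np.radians(-2.35); ox,oy=.6397,-.0449
xr=(P[...,0]-ox)*np.cos(h)+(P[...,1]-oy)*np.sin(h); yr=-(P[...,0]-ox)*np.sin(h)+(P[...,1]-oy)*np.cos(h)
m=(z>.018)&(z<.04)&(xr>.05)&(xr<.15)&(abs(yr)<.15)
for y in np.arange(-.12,.15,.01):
    k=m&(abs(yr-y)<.006); r=np.sort(xr[k]*1000); 
    if len(r)<4: continue
    g=np.diff(r); i=g.argmax()
    print(round(y,2),"n",k.sum(),"maxgap",round(g[i],1),"at",round(r[i],1),"-",round(r[i+1],1))
E
python3 m5.py b3
```

```text
t: 17.98
eef_pos: [0.5633, -0.0481, 0.0024]
orientation: [0.722, 0.692, -0.001, -0.001]
force: [-5.8, 1.3, 2.7]
opening: 0.0259
t: 18.23
eef_pos: [0.5647, -0.0482, 0.0024]
orientation: [0.722, 0.692, -0.001, -0.001]
force: [-7.9, 1.0, 3.9]
opening: 0.026
-0.12 n 16 maxgap 1.6 at 106.4 - 108.0
-0.11 n 84 maxgap 2.0 at 87.9 - 89.9
-0.1 n 113 maxgap 1.8 at 103.9 - 105.7
-0.09 n 111 maxgap 1.9 at 109.3 - 111.2
-0.08 n 115 maxgap 1.6 at 54.1 - 55.7
-0.07 n 85 maxgap 2.4 at 90.7 - 93.0
-0.06 n 24 maxgap 14.9 at 61.9 - 76.7
-0.05 n 117 maxgap 1.8 at 84.5 - 86.3
-0.04 n 101 maxgap 2.2 at 68.8 - 71.0
-0.03 n 111 maxgap 1.8 at 50.4 - 52.2
-0.02 n 101 maxgap 2.1 at 81.1 - 83.1
-0.01 n 48 maxgap 4.2 at 57.4 - 61.6
-0.0 n 92 maxgap 2.3 at 73.6 - 75.9
0.01 n 112 maxgap 1.7 at 57.4 - 59.1
0.02 n 97 maxgap 3.2 at 92.1 - 95.3
0.03 n 104 maxgap 2.0 at 77.7 - 79.7
0.04 n 58 maxgap 3.5 at 72.3 - 75.8
0.05 n 38 maxgap 8.0 at 58.6 - 66.6
0.06 n 123 maxgap 1.7 at 69.5 - 71.3
0.07 n 100 maxgap 2.1 at 68.4 - 70.5
0.08 n 97 maxgap 2.0 at 75.8 - 77.8
0.09 n 92 maxgap 1.9 at 96.0 - 97.8
0.1 n 32 maxgap 7.4 at 98.0 - 105.5
0.11 n 13 maxgap 1.8 at 110.2 - 112.0
0.12 n 13 maxgap 1.1 at 104.7 - 105.8
0.13 n 14 maxgap 1.3 at 106.1 - 107.4
0.14 n 13 maxgap 1.2 at 108.1 - 109.3
```

View pics/b3s.png

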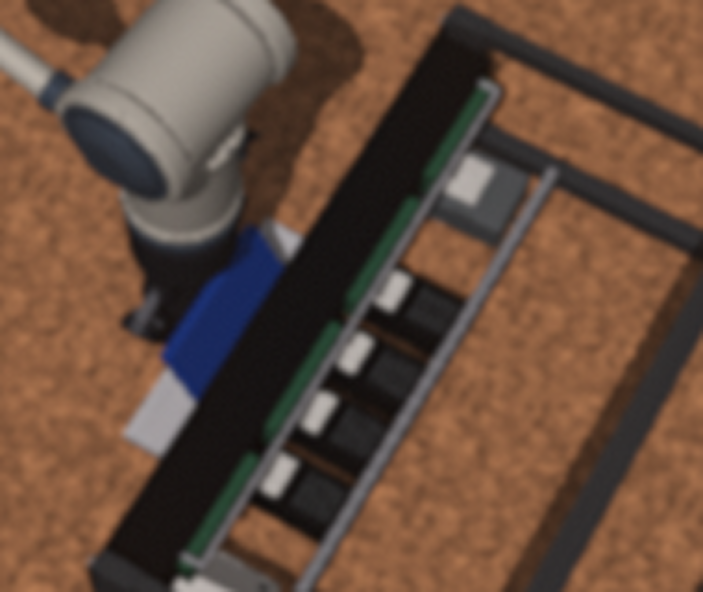

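The boxes are at or near the rail and the force is starting to rise. I'll press in until it clearly stalls.

```bash
python3 -m creep '[[0,0.5,0,0,26],[0,0,0,0,26]]'; python3 -m creep '[[0,0.5,0,0,26],[0,0,0,0,26]]';python3 -m creep '[[0,0.5,0,0,26],[0,0,0,0,26]]'
```

```text
t: 18.52
eef_pos: [0.5648, -0.0483, 0.0025]
orientation: [0.722, 0.692, -0.002, -0.002]
force: [-9.1, -0.7, 3.2]
opening: 0.0258
t: 18.77
eef_pos: [0.5648, -0.0484, 0.0025]
orientation: [0.722, 0.692, -0.002, -0.002]
force: [-10.7, -0.4, 5.8]
opening: 0.0259
t: 19.02
eef_pos: [0.5648, -0.0483, 0.0022]
orientation: [0.722, 0.692, -0.002, -0.002]
force: [-12.8, 0.2, 5.8]
opening: 0.0257
```

```bash
python3 -m creep '[[0,1.5,0,0,26],[0,1.5,0,0,26],[0,0,0,0,26]]'; python3 m5.py b4; python3 - <<'E'
from h import *
im=get_image("wrist"); cv2.imwrite("pics/b4w.png",im["color"])
E
```

```text
t: 19.4
eef_pos: [0.5648, -0.0482, 0.0017]
orientation: [0.722, 0.692, -0.005, -0.005]
force: [-26.6, 0.5, 12.0]
opening: 0.0262
-0.12 n 14 maxgap 1.5 at 105.4 - 106.9
-0.11 n 82 maxgap 2.2 at 79.0 - 81.2
-0.1 n 114 maxgap 1.8 at 89.2 - 91.0
-0.09 n 110 maxgap 2.0 at 82.5 - 84.5
-0.08 n 113 maxgap 1.8 at 98.2 - 99.9
-0.07 n 85 maxgap 2.4 at 52.5 - 55.0
-0.06 n 22 maxgap 15.4 at 73.3 - 88.6
-0.05 n 108 maxgap 1.7 at 66.1 - 67.8
-0.04 n 106 maxgap 1.5 at 59.1 - 60.6
-0.03 n 111 maxgap 1.6 at 63.1 - 64.7
-0.02 n 100 maxgap 1.9 at 90.5 - 92.5
-0.01 n 51 maxgap 3.8 at 74.2 - 78.0
-0.0 n 95 maxgap 2.0 at 99.9 - 101.8
0.01 n 98 maxgap 2.7 at 57.2 - 59.9
0.02 n 101 maxgap 1.8 at 97.9 - 99.7
0.03 n 96 maxgap 2.3 at 66.4 - 68.7
0.04 n 55 maxgap 3.0 at 57.0 - 60.0
0.05 n 34 maxgap 11.2 at 51.3 - 62.4
0.06 n 119 maxgap 2.2 at 70.8 - 73.0
0.07 n 104 maxgap 2.4 at 66.0 - 68.4
0.08 n 102 maxgap 2.4 at 60.1 - 62.4
0.09 n 93 maxgap 1.9 at 83.4 - 85.3
0.1 n 39 maxgap 4.9 at 69.6 - 74.5
0.11 n 16 maxgap 1.4 at 104.9 - 106.3
0.12 n 11 maxgap 2.6 at 108.9 - 111.5
0.13 n 17 maxgap 1.2 at 111.9 - 113.0
0.14 n 11 maxgap 1.6 at 110.2 - 111.8
```

View pics/b4s.png

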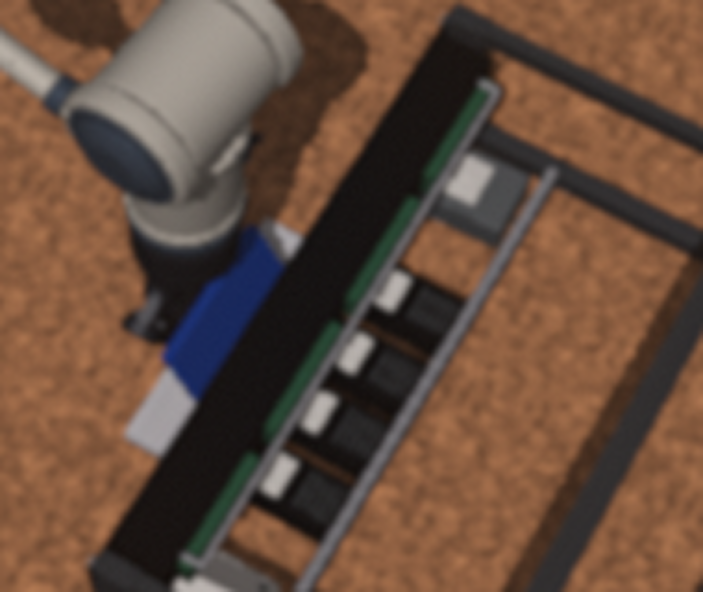

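View pics/b4w.png

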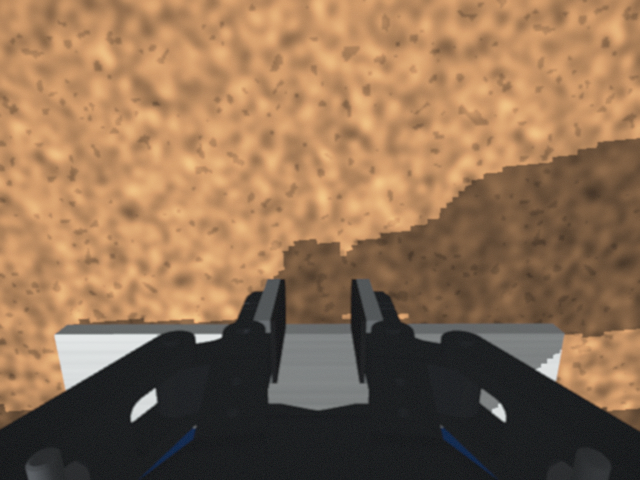

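All four sit against the rail: the scene shows no gap and the depth profile is continuous in all four rows. Force was 27 N at a dead stop, with the base flat. I'll back off, rise and close, then go over to hook the front of the plate.

```bash
python3 -m creep '[[0,-5,0,0,26],[0,-10,0,0,26],[0,-15,0,0,26],[0,0,-30,0,15],[0,0,-45,0,0],[0,0,-45,0,0],[0,0,-45,0,0],[0,0,0,0,0]]'; python3 m2.py; python3 - <<'E'
from h import *
im=get_image("wrist"); cv2.imwrite("pics/b5w.png",im["color"]); P=cloud(im); z=P[...,2]
X=P[(z>.06)&(z<.095)&(P[...,0]>.55)&(P[...,0]<.625)&(abs(P[...,1]+.05)<.08)]; print(len(X))
for lo,hi in [(.06,.095),(.068,.09),(.076,.09)]:
    k=X[(X[:,2]>lo)&(X[:,2]<hi)]
    if len(k)>9:
        (c,s,a)=cv2.minAreaRect((k[:,:2]*1000).astype(np.float32)); print(lo,len(k),np.round(c,1),np.round(s,1),round(a,2),"x",np.round(np.percentile(k[:,0],[1,99])*1000,1),"zmax",k[:,2].max().round(4))
E
```

```text
t: 20.5
eef_pos: [0.5426, -0.0474, 0.1734]
orientation: [0.722, 0.692, 0.003, 0.004]
force: [0.2, -0.7, 0.2]
opening: -0.0003
t 20.5 tcp [ 0.5426 -0.0474  0.1734] hd 87.55 q [0.722 0.692 0.003 0.004] F [ 0.2 -0.7  0.2] open -0.0003 j [-0.15 -0.07  1.5   0.    1.71 -1.68]
1799
0.06 1799 [590.  -53.2] [119.6  19.4] 86.88 x [579.4 601.4] zmax 0.0808
0.068 1718 [587.4 -53. ] [119.6  13.8] 87.21 x [579.4 596.1] zmax 0.0808
0.076 1156 [585.9 -53. ] [119.1   9.6] 87.49 x [580.3 592. ] zmax 0.0808
```

View pics/b5w.png

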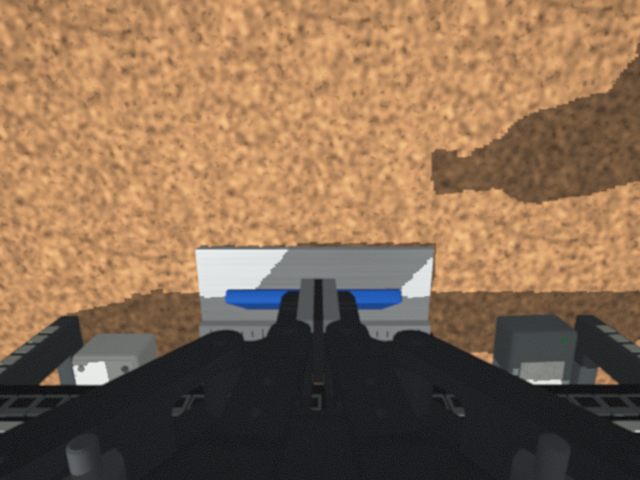

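The plate top is at (586, -53), z 80, flat and square. I'll move over it and descend in front.

```bash
python3 -m creep '[[-1,15,0,0,0],[-1,25,0,0,0],[-1,20,0,0,0],[0,4.5,0,0,0],[0,0,0,0,0]]'; python3 m2.py; python3 -m creep '[[0,0,30,0,0],[0,0,30,0,0],[0,0,20,0,0],[0,0,8,0,0],[0,0,0,0,0]]'; python3 m2.py
```

```text
t: 21.18
eef_pos: [0.6043, -0.0528, 0.1666]
orientation: [0.722, 0.692, -0.001, -0.001]
force: [0.3, -0.1, -0.1]
opening: -0.0001
t 21.175 tcp [ 0.6043 -0.0528  0.1666] hd 87.55 q [ 0.722  0.692 -0.001 -0.001] F [ 0.3 -0.1 -0.1] open -0.0001 j [-0.14  0.11  1.33  0.    1.71 -1.67]
t: 21.8
eef_pos: [0.6047, -0.0529, 0.0799]
orientation: [0.722, 0.692, -0.0, -0.0]
force: [0.2, -0.8, 0.2]
opening: -0.0004
t 21.8 tcp [ 0.6047 -0.0529  0.0799] hd 87.55 q [ 0.722  0.692 -0.    -0.   ] F [ 0.2 -0.8  0.2] open -0.0004 j [-0.14  0.13  1.45  0.    1.55 -1.67]
```

```bash
python3 -m creep '[[0,2,0,0,0],[0,0,3,0,0],[0,0,2,0,0],[0,0,2,0,0],[0,0,0,0,0]]'; python3 m2.py; python3 - <<'E'
from h import *
im=get_image("wrist"); cv2.imwrite("pics/b6w.png",im["color"])
im=get_image("scene"); cv2.imwrite("pics/b6s.png",cv2.resize(im["color"][180:340,220:410],None,fx=3.7,fy=3.7,interpolation=cv2.INTER_CUBIC))
E
```

```text
t: 22.42
eef_pos: [0.6067, -0.0529, 0.0725]
orientation: [0.722, 0.692, -0.0, -0.0]
force: [-0.6, -0.0, -0.0]
opening: -0.0
t 22.425 tcp [ 0.6067 -0.0529  0.0725] hd 87.55 q [ 0.722  0.692 -0.    -0.   ] F [-0.6 -0.  -0. ] open -0.0 j [-0.14  0.14  1.46  0.    1.54 -1.67]
```

View pics/b6w.png

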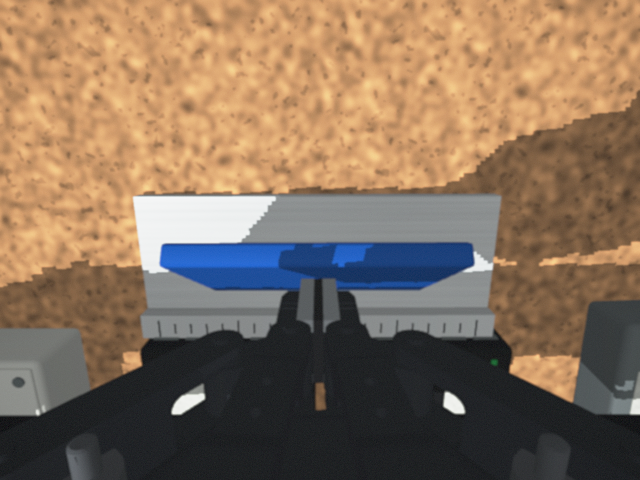

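View pics/b6s.png

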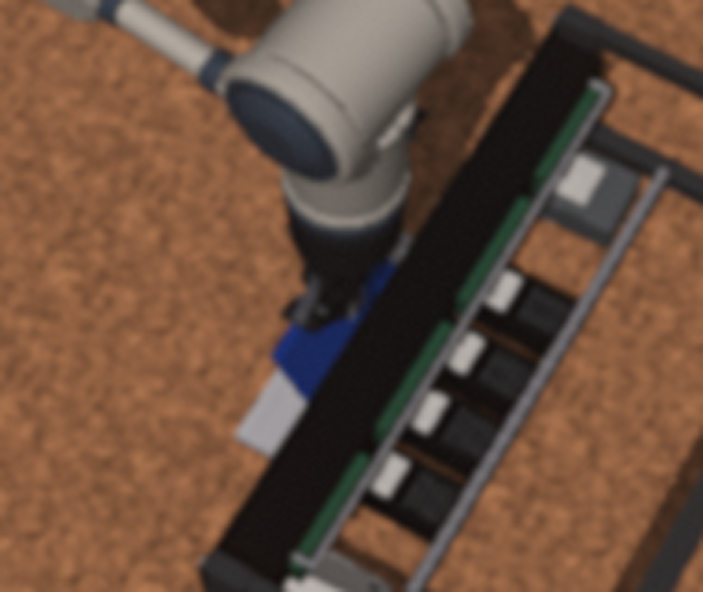

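The fingertips stand just in front of the plate's top, centred (wrist col 320, row 285). Pulling high could tip it backward, so I'll hook a little lower and rise slightly while drawing back.

```bash
python3 -m creep '[[0,2,0,0,0],[0,0,3.5,0,0],[0,0,0,0,0]]'; python3 -m creep '[[0,-2,0,0,0],[0,-2,-0.4,0,0],[0,-2,-0.6,0,0],[0,-2,-0.6,0,0]]'; python3 m2.py; cat > m6.py <<'E'
from h import *
import sys
im=get_image("wrist"); cv2.imwrite(f"pics/{sys.argv[1]}w.png",im["color"]); P=cloud(im); z=P[...,2]; t=np.array(get_obs()["eef_pos"])
# base & plate heights
X=P[(z>-.01)&(z<.095)&(P[...,0]>t[0]-.06)&(P[...,0]<t[0]+.08)]
for s in (1,-1):
    k=X[(X[:,1]>-.053+ (.068 if s>0 else -.095))&(X[:,1]<-.053+(.095 if s>0 else -.068))&(X[:,2]>.004)&(X[:,2]<.05)]
    if len(k)>50:
        b=np.arange(k[:,0].min(),k[:,0].max(),.01); print("side",s,[(round(v*1000),round(1000*float(np.median(k[abs(k[:,0]-v-.005)<.005][:,2])),1)) for v in b if (abs(k[:,0]-v-.005)<.005).sum()>5])
k=X[X[:,2]>.068]; k=k[abs(k[:,1]+.053)<.07]
if len(k): print("plate top zmax",k[:,2].max().round(4),"x",np.round(np.percentile(k[:,0],[1,99])*1000,1))
E
python3 m6.py c1
```

```text
t: 22.9
eef_pos: [0.6086, -0.053, 0.0687]
orientation: [0.722, 0.692, -0.0, -0.0]
force: [-0.6, -0.5, 0.3]
opening: -0.0
t: 23.4
eef_pos: [0.6011, -0.0527, 0.0713]
orientation: [0.722, 0.692, 0.0, 0.0]
force: [2.6, 1.6, -0.2]
opening: -0.0004
t 23.4 tcp [ 0.6011 -0.0527  0.0713] hd 87.55 q [0.722 0.692 0.    0.   ] F [ 2.6  1.6 -0.2] open -0.0004 j [-0.14  0.13  1.48  0.    1.54 -1.67]
side 1 [(575, 7.9), (585, 8.0), (595, 7.9), (605, 8.1), (615, 7.9), (625, 7.9), (635, 9.9), (645, 17.9), (655, 20.1), (675, 30.6)]
side -1 [(568, 7.9), (578, 7.9), (588, 8.0), (598, 7.9), (608, 8.0), (618, 7.9), (628, 10.0), (638, 17.9), (648, 19.2), (668, 30.4), (678, 30.3)]
plate top zmax 0.095 x [577.  594.2]
```

View pics/c1w.png

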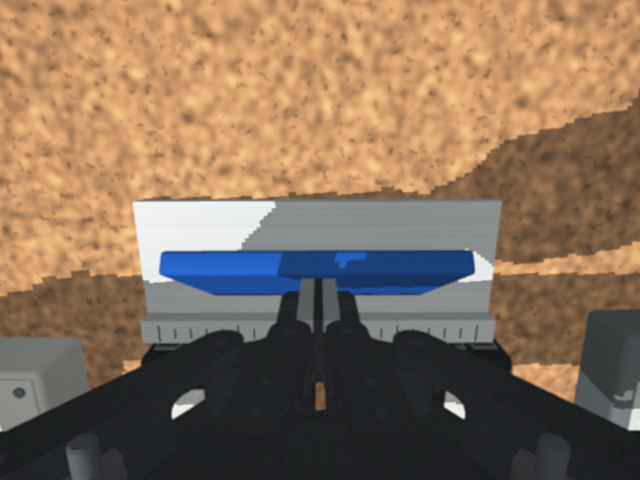

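It's in contact with a 2.6 N pull, and base heights read 7.9–8.0 mm everywhere, so it's flat. Continuing.

```bash
python3 -m creep '[[0,-2,-0.3,0,0],[0,-2,-0.3,0,0],[0,-2,-0.3,0,0],[0,-2,-0.3,0,0]]'; python3 m2.py; python3 m6.py c2
```

```text
t: 23.95
eef_pos: [0.593, -0.0524, 0.0726]
orientation: [0.722, 0.692, 0.0, 0.0]
force: [2.9, 0.3, 2.9]
opening: 0.0002
t 23.95 tcp [ 0.593  -0.0524  0.0726] hd 87.55 q [0.722 0.692 0.    0.   ] F [2.9 0.3 2.9] open 0.0002 j [-0.15  0.1   1.5  -0.    1.54 -1.67]
side 1 [(574, 8.3), (584, 9.3), (594, 10.1), (604, 11.6), (614, 12.5), (624, 13.5), (634, 18.0), (644, 25.5), (654, 19.8), (664, 30.3)]
side -1 [(567, 8.2), (577, 9.2), (587, 10.3), (597, 11.6), (607, 12.5), (617, 13.5), (627, 18.2), (637, 25.4), (657, 30.0), (667, 30.0)]
plate top zmax 0.095 x [568.9 587.4]
```

View pics/c2w.png

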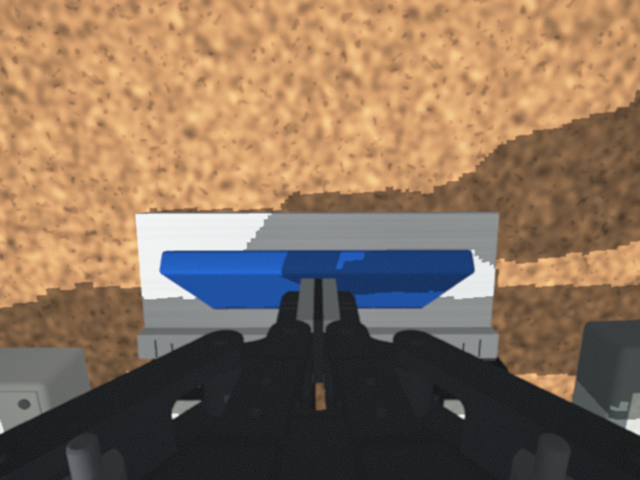

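With less rise it began tipping back: the nose is up about 7 mm and the base heights ramp from 8 to 13.5. I'll ease it down forward, go lower, and use a steeper rise for the next stroke.

```bash
python3 -m creep '[[0,2,0,0,0],[0,2,0,0,0],[0,2,0,0,0],[0,2,0,0,0],[0,2,0,0,0],[0,1,0,0,0],[0,0,0,0,0]]'; python3 m6.py c3
```

```text
t: 24.88
eef_pos: [0.6037, -0.0528, 0.0719]
orientation: [0.722, 0.692, -0.0, -0.0]
force: [0.1, 0.2, 0.2]
opening: 0.0004
side 1 [(573, 8.0), (583, 7.9), (593, 8.0), (603, 8.0), (613, 7.9), (623, 7.9), (633, 9.7), (643, 18.0), (653, 19.8), (663, 29.6), (673, 30.4)]
side -1 [(566, 7.8), (576, 7.9), (586, 7.9), (596, 7.8), (606, 7.9), (616, 7.9), (626, 10.0), (636, 17.8), (646, 18.7), (666, 30.4), (676, 30.4)]
plate top zmax 0.095 x [575.1 596.8]
```

```bash
python3 -m creep '[[0,2.5,0,0,0],[0,0,3.5,0,0],[0,0,0,0,0]]'; python3 -m creep '[[0,-1.5,-0.5,0,0],[0,-2,-1,0,0],[0,-2,-1,0,0],[0,-2,-1,0,0],[0,-2,-1,0,0]]'; python3 m2.py; python3 m6.py c4
```

```text
t: 25.3
eef_pos: [0.6061, -0.0529, 0.068]
orientation: [0.722, 0.692, -0.0, -0.0]
force: [-0.4, 0.1, 0.3]
opening: 0.0002
t: 25.92
eef_pos: [0.5972, -0.0526, 0.0734]
orientation: [0.722, 0.692, 0.0, 0.001]
force: [1.8, -0.3, -0.7]
opening: -0.0002
t 25.925 tcp [ 0.5972 -0.0526  0.0734] hd 87.55 q [0.722 0.692 0.    0.001] F [ 1.8 -0.3 -0.7] open -0.0002 j [-0.14  0.11  1.49  0.    1.54 -1.67]
side 1 [(572, 7.9), (582, 7.9), (592, 8.0), (602, 7.9), (612, 8.0), (622, 7.9), (632, 10.0), (642, 17.9), (652, 17.3), (672, 30.7)]
side -1 [(565, 7.9), (575, 7.9), (585, 7.9), (595, 7.9), (605, 7.9), (615, 7.9), (625, 9.8), (635, 17.8), (645, 16.1), (665, 30.1), (675, 30.5)]
plate top zmax 0.095 x [574.3 590.6]
```

```bash
python3 -m creep '[[0,-2,-0.9,0,0],[0,-2,-0.9,0,0],[0,-2,-0.9,0,0]]'; python3 m6.py c5;  python3 -m creep '[[0,4,0,0,0],[0,4,0,0,0],[0,0,8,0,0],[0,0,0.5,0,0]]'; python3 m2.py
```

```text
t: 26.35
eef_pos: [0.5908, -0.0523, 0.0759]
orientation: [0.722, 0.692, 0.0, 0.0]
force: [2.0, -1.0, -0.5]
opening: 0.0003
side 1 [(567, 7.9), (577, 8.0), (587, 7.9), (597, 8.0), (607, 8.1), (617, 7.9), (627, 10.0), (637, 17.9), (647, 17.7), (657, 10.7)]
side -1 [(560, 7.8), (570, 7.9), (580, 7.9), (590, 7.9), (600, 7.9), (610, 7.9), (620, 9.8), (630, 17.9), (640, 17.2), (650, 6.4), (660, 30.0), (670, 29.9)]
plate top zmax 0.095 x [569.4 585.7]
t: 26.9
eef_pos: [0.5982, -0.0525, 0.0658]
orientation: [0.722, 0.692, -0.001, -0.001]
force: [-1.0, 0.5, -0.2]
opening: -0.0001
t 26.9 tcp [ 0.5982 -0.0525  0.0658] hd 87.55 q [ 0.722  0.692 -0.001 -0.001] F [-1.   0.5 -0.2] open -0.0001 j [-0.14  0.12  1.49  0.    1.53 -1.67]
```

That works: flat throughout, and about 9 mm out so far. Another stroke.

```bash
python3 -m creep '[[0,-2,-0.9,0,0],[0,-2,-0.9,0,0],[0,-2,-0.9,0,0],[0,-2,-0.9,0,0],[0,-2,-0.9,0,0],[0,-2,-0.9,0,0],[0,-2,-0.9,0,0],[0,-2,-0.9,0,0]]'; python3 m6.py c6
```

```text
t: 27.9
eef_pos: [0.5828, -0.0519, 0.0745]
orientation: [0.722, 0.692, 0.0, 0.0]
force: [1.3, 0.2, 0.2]
opening: 0.0003
side 1 [(558, 7.9), (568, 7.9), (578, 7.9), (588, 8.0), (598, 7.9), (608, 8.0), (618, 10.0), (628, 17.9), (638, 17.7)]
side -1 [(552, 7.9), (562, 7.9), (572, 7.8), (582, 8.0), (592, 7.9), (602, 7.9), (612, 9.8), (622, 17.9), (632, 17.3), (652, 29.9), (662, 29.9)]
plate top zmax 0.095 x [560.5 576.8]
```

View pics/c6w.png

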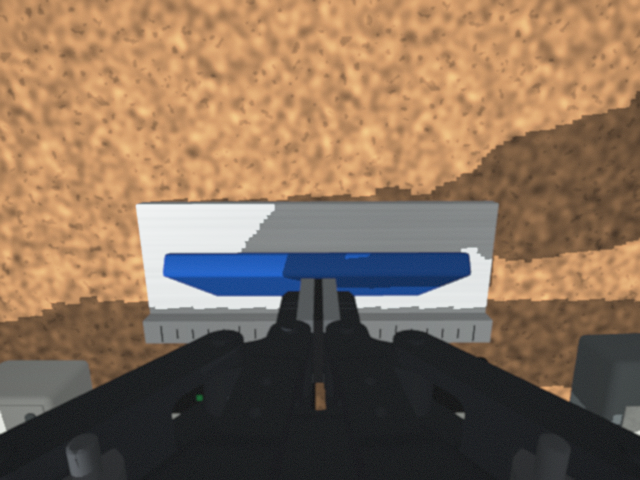

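About 18 mm out, flat and straight. There is now room for a proper grip across the plate, so I'll rise, turn the jaws back and regrip.

```bash
python3 -m creep '[[0,0.5,-20,0,0],[0,0,-45,0,10],[0,0,-35,0.12,26],[0,0,0,0.18,26],[0,0,0,0.18,26],[0,0,0,0.18,26],[0,0,0,0.18,26],[0,0,0,0.18,26],[0,0,0,0.18,26],[0,0,0,0.18,26]]'; python3 -m creep '[[0,0,0,0.18,26],[0,0,0,0.012,26],[0,0,0,0,26]]'; python3 m2.py
```

```text
t: 29.2
eef_pos: [0.5833, -0.052, 0.176]
orientation: [0.997, 0.071, 0.0, 0.0]
force: [-0.2, -0.2, -0.3]
opening: 0.0261
t: 29.58
eef_pos: [0.5834, -0.0519, 0.1752]
orientation: [1.0, -0.02, 0.0, 0.0]
force: [-0.4, -0.0, -1.4]
opening: 0.0258
t 29.575 tcp [ 0.5834 -0.0519  0.1752] hd -2.34 q [ 1.   -0.02  0.    0.  ] F [-0.4 -0.  -1.4] open 0.0258 j [-0.15  0.05  1.37  0.    1.72 -0.11]
```

```bash
python3 -m creep '[[-15,0,10,0,26],[0,0,30,0,26],[0,0,30,0,26],[0,0,10,0,26],[0,0,0,0,26]]'; python3 - <<'E'
from h import *
im=get_image("wrist"); cv2.imwrite("pics/d1w.png",im["color"]); P=cloud(im); z=P[...,2]; t=np.array(get_obs()["eef_pos"])
X=P[(z>.068)&(z<.083)&(abs(P[...,0]-.568)<.02)&(P[...,1]>-.03)&(P[...,1]<.03)]
if len(X): (c,s,a)=cv2.minAreaRect((X[:,:2]*1000).astype(np.float32)); print(np.round(c,1),np.round(s,1),round(a,2),np.round(np.percentile(X[:,0],[1,99])*1000,1))
E
```

```text
t: 30.2
eef_pos: [0.5682, -0.0513, 0.0943]
orientation: [1.0, -0.021, -0.001, -0.0]
force: [-0.4, 0.4, 0.1]
opening: 0.026
[570.9 -11.2] [38.2 15.2] 87.09 [563.3 578. ]
```

View pics/d1w.png

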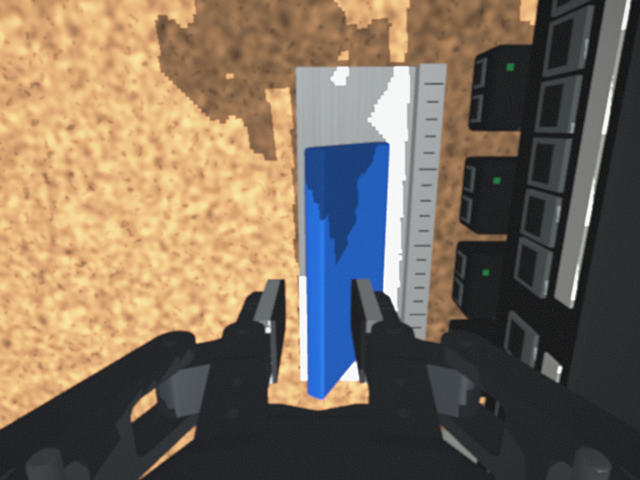

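The plate lies between the pads, with a clear gap from nose to injectors (cols 445→470). I'll descend and grip.

```bash
python3 -m creep '[[1,0,15,0,26],[0,0,11,0,26],[0,0,2,0,20],[0,0,0,0,12],[0,0,0,0,10],[0,0,0,0,10]]' 25; python3 -m creep '[[-4,0,0,0,10],[-8,0,0,0,10],[-14,0,0,0,10],[-20,0,0,0,10],[-20,0,0,0,10],[-20,0,0,0,10],[-12,0,0,0,10],[-5,0,0,0,10],[0,0,0,0,10]]'; python3 m2.py; python3 m4.py d2
```

```text
t: 31.0
eef_pos: [0.5697, -0.0514, 0.0668]
orientation: [1.0, -0.022, 0.0, 0.0]
force: [1.9, -0.9, -1.0]
opening: 0.0145
t: 32.12
eef_pos: [0.4661, -0.0468, 0.0669]
orientation: [1.0, -0.022, -0.0, 0.0]
force: [-3.3, 0.4, 4.1]
opening: 0.0144
t 32.125 tcp [ 0.4661 -0.0468  0.0669] hd -2.53 q [ 1.    -0.022 -0.     0.   ] F [-3.3  0.4  4.1] open 0.0144 j [-0.17 -0.24  1.84 -0.    1.55 -0.13]
wrist: face yaw -2.29 x at tcp y+.05 532.3 left end y 49.8 res 0.0002 18
```

View pics/d2w.png

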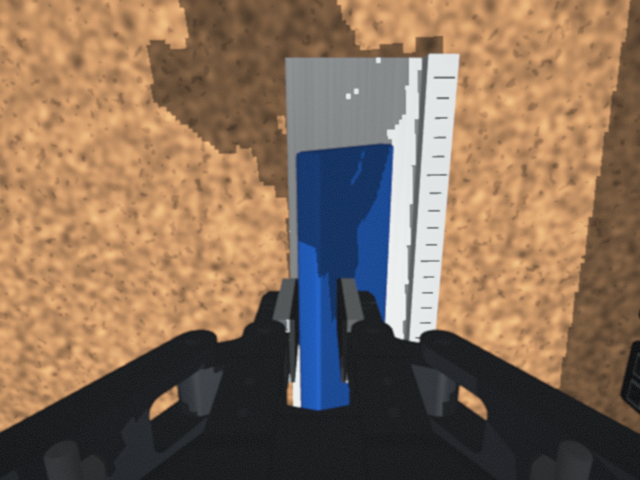

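View pics/d2s.png

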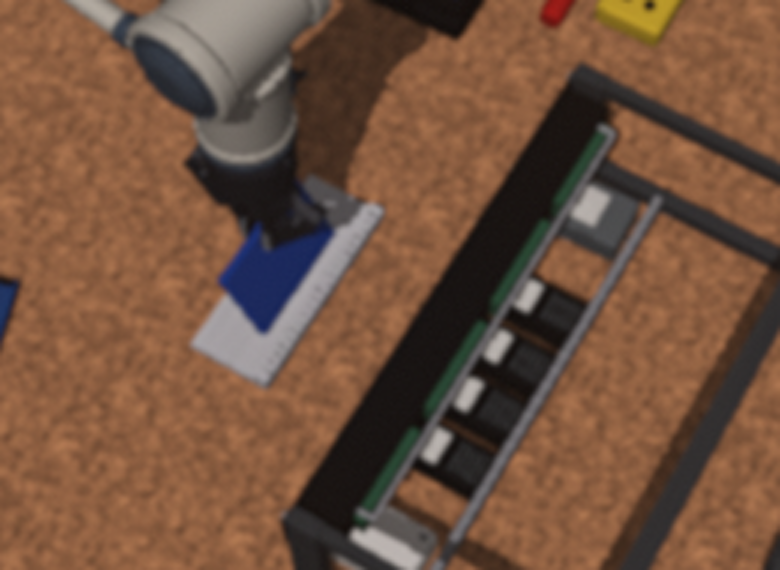

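Nose at x≈0.53, about 100 mm clear of the rack and flat, with the injectors still on the rail. I'll release and rise clear.

```bash
python3 -m creep '[[0,0,0,0,20],[0,0,0,0,35],[0,0,0,0,45],[0,0,-15,0,45],[0,0,-40,0,45],[0,0,-50,0,45],[0,0,-40,0,45],[0,0,0,0,45]]'; python3 -m creep '[[-40,30,0,0,45],[-40,40,0,0,45],[-30,40,0,0,45],[0,40,0,0,45],[0,0,0,0,45],[0,0,0,0,45]]'; python3 m2.py; python3 m5.py e1; python3 - <<'E'
from h import *
im=get_image("top"); cv2.imwrite("pics/e1t.png",im["color"]); P=cloud(im); z=P[...,2]
m=(z>.004)&(z<.085)&(P[...,0]>.42)&(P[...,0]<.56)&(P[...,1]>-.17)&(P[...,1]<.07)
for lo,hi in [(.004,.085),(.014,.022),(.07,.085)]:
    k=P[m&(z>lo)&(z<hi)]; (c,s,a)=cv2.minAreaRect((k[:,:2]*1000).astype(np.float32)); print(lo,len(k),np.round(c,1),np.round(s,1),round(a,2))
for q in ["phone","adapter","junction_box","tester","screwdriver","mug"]:
    r=search_frame(im,q); print(q,[(round(a["p"],2),np.round(a["centre"],3).tolist()) for a in r[:1]])
E
```

```text
t: 33.22
eef_pos: [0.4681, -0.0471, 0.2171]
orientation: [1.0, -0.022, 0.004, 0.001]
force: [0.2, -0.2, 0.0]
opening: 0.045
t: 33.98
eef_pos: [0.3499, -0.1914, 0.2112]
orientation: [1.0, -0.022, -0.0, -0.0]
force: [-0.0, -0.3, 0.6]
opening: 0.0449
t 33.975 tcp [ 0.3499 -0.1914  0.2112] hd -2.54 q [ 1.    -0.022 -0.    -0.   ] F [-0.  -0.3  0.6] open 0.0449 j [-0.59 -0.46  1.75  0.    1.85 -0.54]
-0.12 n 14 maxgap 1.0 at 108.2 - 109.2
-0.11 n 71 maxgap 2.4 at 64.4 - 66.7
-0.1 n 116 maxgap 2.2 at 108.7 - 110.8
-0.09 n 110 maxgap 2.2 at 54.3 - 56.5
-0.08 n 108 maxgap 1.8 at 72.1 - 73.9
-0.07 n 84 maxgap 2.2 at 87.4 - 89.6
-0.06 n 29 maxgap 11.9 at 50.4 - 62.3
-0.05 n 115 maxgap 2.0 at 96.6 - 98.6
-0.04 n 109 maxgap 2.4 at 71.4 - 73.8
-0.03 n 101 maxgap 1.7 at 50.5 - 52.2
-0.02 n 106 maxgap 2.0 at 108.1 - 110.0
-0.01 n 45 maxgap 3.5 at 70.1 - 73.7
-0.0 n 90 maxgap 2.3 at 53.8 - 56.1
0.01 n 103 maxgap 2.8 at 68.0 - 70.8
0.02 n 98 maxgap 2.4 at 91.4 - 93.8
0.03 n 98 maxgap 2.0 at 101.2 - 103.2
0.04 n 62 maxgap 3.0 at 74.2 - 77.2
0.05 n 30 maxgap 6.6 at 62.9 - 69.5
0.06 n 118 maxgap 1.9 at 53.1 - 55.0
0.07 n 102 maxgap 2.3 at 63.8 - 66.1
0.08 n 98 maxgap 2.0 at 61.7 - 63.8
0.09 n 89 maxgap 2.4 at 80.8 - 83.3
0.1 n 34 maxgap 5.0 at 65.4 - 70.4
0.11 n 14 maxgap 1.9 at 103.5 - 105.4
0.12 n 14 maxgap 1.7 at 110.5 - 112.2
0.13 n 16 maxgap 1.5 at 109.0 - 110.5
0.14 n 13 maxgap 1.4 at 109.4 - 110.8
0.004 2775 [490.  -49.8] [139.8 237.8] 0.07
0.014 500 [494.6 -50.1] [197.4  71.3] 87.29
0.07 297 [463.9 -48.5] [119.3  15.1] 87.5
phone [(0.83, [0.418, 0.328, 0.049])]
adapter [(0.78, [0.657, 0.134, 0.034])]
junction_box []
tester [(0.65, [0.644, 0.41, 0.031])]
screwdriver [(0.86, [0.569, 0.363, 0.023])]
mug [(0.63, [0.604, -0.44, 0.042])]
```

View pics/e1s.png

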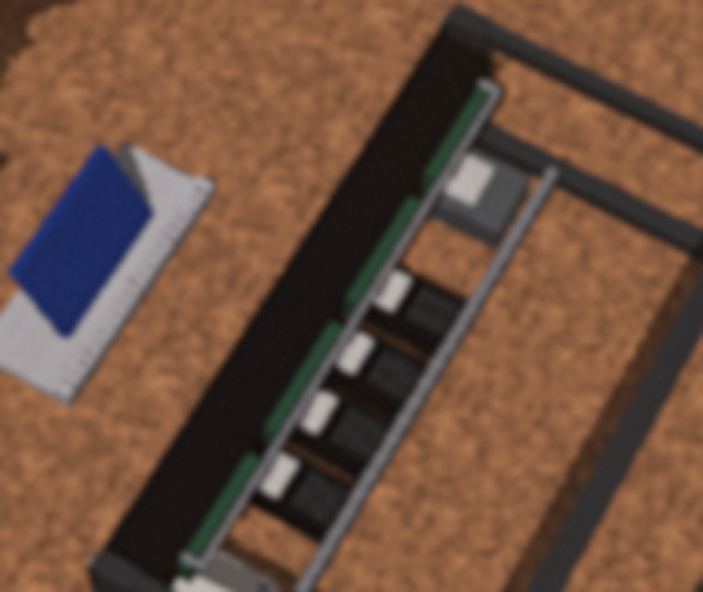

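View pics/e1t.png

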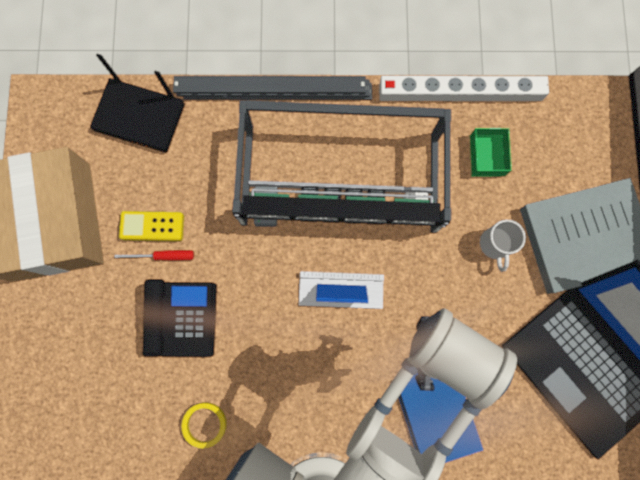

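The top view shows the straightedge flat at (341,290), well in front of the rack (row 210), with the bystanders where they were. The scene view shows the four injectors tight against the rail, and the arm is clear. Handing in.

```bash
python3 -c "
from bench import close_job
print(close_job())"
```

```text
the job is handed in; nothing more can be done
None
```

The four injectors are in under the patch panel, in one row, square against the tie rail. The straightedge stands flat in front of the rack, about 100 mm clear of it. The job was handed in at about 34 s; `close_job()` gives no verdict.

**How it went**
- I gripped the straightedge by the blue plate, dragged it across in front of the injectors, and pushed all four in until they were about 20 mm short of the rail.
- A vertical gripper's knuckles would then have reached the panel. I let go, turned the jaws and pushed the last 20 mm with the fingers behind the straightedge's base. That stretch was not done by the grip.
- It stopped dead at 27 N with all four seated.
- To draw it back, I pulled the first 18 mm with the fingertips hooked over the front of the plate, then regripped the plate for the rest.

**Last checks**
- **Injectors:** the camera depth shows no gap to the rail on any of the four, and the gripper never went near them.
- **Straightedge:** it stands flat, parallel to the rack to within about half a degree.
- **Bystanders:** phone, adapter, tester, screwdriver and mug are where they were, within measuring error. The network did not find the junction box in the last top picture. In the scene picture it looks unmoved.

**What went wrong on the way:** during the first hooked pull the straightedge tipped back, nose up about 7 mm, while clear of the injectors. I eased it down, confirmed it was flat, and changed the stroke so it did not happen again.

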